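# Refuel the jiko and change the pots over

### The job

The saucepan on the jiko is done: refuel the stove and change it for the kettle. Stand all the briquettes from the blue enamel sheet together in a row on the wooden gauge and touch their tops with the fingertips to feel which ones come up higher than its step and which stay lower; the lower ones go upright on the grate in the fire bowl, the higher ones (they would hold a pot off its rests) back upright on the sheet. Finish with the kettle centred and level on the stove's pot rests and the saucepan on the chopping board in the kettle's place; both are full, so keep them upright, and leave everything else where it is.

Things in the scene. Friction and masses are not known exactly. Their poses are not given: they have to be found in the camera images.
- jiko: Small charcoal stove, fixed, at the left or right: grey metal body, 232 mm across the top, waist 176 mm; wire handles at its own +y and -y (out to 139 mm). Clay fire bowl, rim 158 mm above the floor. Origin on its axis at the floor. Three pot rests, 12 mm wide, lie radially over the rim in its own 90, 210 and 330 degree directions (from +x towards +y), 64 to 119 mm from the axis.
- jiko_grate (a point): Centre of the flat clay grate, the floor of the fire bowl, 122 mm above the floor; jiko's axes. Bowl 190 mm across inside, upright wall. The rests' tops are 50 mm above the grate, so only low briquettes go under a pot. At most two low ones occur; they stand well at 33 mm either side of the centre along x, 12 mm to +y.
- jiko_rests (a point): On the stove's axis, level with the tops of the pot rests (172 mm above the floor), where the centre of a pot's bottom belongs.
- board_top (a point): Centre of the top face of the fixed wooden chopping board, which is 240 (its x) x 250 (its y) x 20 mm, with a 65 mm handle tab on its +x side. On the side opposite the jiko.
- gauge_tread (a point): Centre of the tread of the fixed pale-wood briquette gauge: flat tread 110 (its x) x 300 mm (its y), top 6 mm above the floor, with an upright step, 22 mm thick, along the whole of its -x edge (the robot's side). The step's top is 50 mm above the tread. Room for three briquettes in a row along y, 80 mm apart.
- gauge_step (a point): Middle of the step's top face, 56 mm above the floor and 66 mm to the gauge's -x side of the tread's centre; same axes as the tread.
- sheet_top (a point): Centre of the top of the fixed flat blue enamelled steel sheet, 130 (its x) x 340 mm (its y), 4 mm thick, no rim. The briquettes start standing on it in a row along y, about 80 mm apart.
- b1_mid (a point): Pressed black briquette: upright cylinder, 60 mm across, 0.13 kg, blind 14 mm hole in its top; z up its axis. It is 45 or 55 mm tall; they look alike and their names do not tell which. The point is on the axis, 25 mm above its underside, whichever height it has. Two or three of the four are there (None: absent); one or two are low. (b1_c0 in the rules: half-way up its solid.)
- b2_mid (a point): Pressed black briquette: upright cylinder, 60 mm across, 0.13 kg, blind 14 mm hole in its top; z up its axis. It is 45 or 55 mm tall; they look alike and their names do not tell which. The point is on the axis, 25 mm above its underside, whichever height it has. Two or three of the four are there (None: absent); one or two are low. (b2_c0 in the rules: half-way up its solid.)
- b3_mid (a point): Pressed black briquette: upright cylinder, 60 mm across, 0.13 kg, blind 14 mm hole in its top; z up its axis. It is 45 or 55 mm tall; they look alike and their names do not tell which. The point is on the axis, 25 mm above its underside, whichever height it has. Two or three of the four are there (None: absent); one or two are low. (b3_c0 in the rules: half-way up its solid.)
- b4_mid (a point): Pressed black briquette: upright cylinder, 60 mm across, 0.13 kg, blind 14 mm hole in its top; z up its axis. It is 45 or 55 mm tall; they look alike and their names do not tell which. The point is on the axis, 25 mm above its underside, whichever height it has. Two or three of the four are there (None: absent); one or two are low. (b4_c0 in the rules: half-way up its solid.)
- pan_grip (a point): Steel saucepan, 180 mm across, 74 mm high, lid clipped on (rim 188 mm, knob up to 101 mm above the bottom), fixed upright bail handle along its own x. The point is the middle of the wooden grip (bar 22 mm thick, 80 mm long along x), on the axis, 150 mm above the bottom. Flat bottom 160 mm across; 0.5 to 0.75 kg. Starts on the jiko's rests.
- kettle_grip (a point): Aluminium kettle, 176 mm across, 85 mm high, lid knob up to 112 mm above the bottom, spout to its own +x (tip 133 mm from the axis), fixed arched handle along x. The point is the middle of the black grip (bar 22 mm thick, 80 mm long along x), on the axis, 155 mm above the bottom. Flat bottom 160 mm across; 0.5 to 0.75 kg. Starts on the chopping board.
- mug: Brown-red ceramic mug, 82 mm across, 95 mm high, near the robot's left side; not part of the job. Origin under its centre. The floor as far to the robot's right is clear: a pot can wait there.
- spoon: Spoon lying between sheet and gauge, about along y; not part of the job.
- matchbox: Yellow matchbox, 110 x 62 x 22 mm, beyond the gauge; not part of the job. Origin under its centre.
- tin: Food tin with red label, 84 mm across, 55 mm high, beyond the gauge; not part of the job. Origin under its centre.
Mind the look-alikes: they are no part of the job. Leave any orange or purple look-alike of the part that bears b4_mid alone.

How it is judged:
By the outcome, as a careful person would: the job done as asked, in the order asked, and still so for the second after the job is handed in, with the robot touching nothing.
Of b2, b3, b4 only 1 to 2 are there at a start; the rules pass over those that are not, and their reading is None.
At some moment in a run one of b1, b2, b3, b4 may be knocked a few centimetres aside while the robot is not near it.
It also fails if it takes over 210 s, if anything falls off the work surface, if the arm or the gripper's body presses on something with over 40 N, if the wrist force passes 120 N, or if a joint passes its speed limit or range.

### The arm

A 7-joint arm with a two-finger parallel gripper is mounted at the origin on the work surface. World frame = base frame: x ahead of the robot, y to its left, z up, the work surface at z = 0. Lengths are in mm, angles in rad, forces in N, time in s.
With the tool pointing down it reaches from about 400 to 750 mm from the base axis. Payload 19.5 kg.
Tool frame: the origin (TCP) lies on the centre line of the jaws, within the pads' length; the fingertips stand ctrl.tcp_to_tips ahead of it and the grasp point (between the pads) lies 11 mm behind it (ctrl.tcp_to_tips is the distance from the TCP to the fingertips, in mm); z points along the fingers, y is the direction in which the jaws open and shut (so a half turn about z gives the same grasp; the last joint's range is limited). The gripper opens to 85 mm and grips with 20 to 120 N. Pads are 22 mm wide; open, the fingers measure 114 mm over their backs; the gripper's body (76 mm by 85 mm) begins 54 mm behind the grasp point. The pads swing forward as they close: fully open they stand 13 mm farther back than shut.
Start: joints at [1.237, 0.707, -0.028, 1.485, 0.022, 0.951, -0.075], TCP at [165.406, -550.665, 203.868] pointing down, gripper open.
Joint ranges: [-2.71, 2.71], [-0.32, 2.16], [-1.57, 1.52], [0, 2.45], [-1.46, 4.6], [0, 2.02], [-2.83, 2.83]. Speed limits (rad/s): [1.89, 1.89, 2.57, 2.57, 3.01, 3.01, 3.01].

### API

Orientations are given as [roll, pitch, yaw] about the fixed x, y, z axes, in that order (R = Rz(yaw) Ry(pitch) Rx(roll)).
In Python, from plant import ctrl gives the robot as it stands.
- The arm moves only by the tool step_arm, never from a script. Its argument "series" is one flat list of numbers, 4 for each row, row after row: the shift along the tool's x, y, z in m, then the turn about the tool's z in degrees. In form: [tx, ty, tz, roll, tx, ty, tz, roll, ...]. A call has exactly 5 rows; each row is the pose to reach, as a shift and turn from the pose measured when the call began, along the tool's axes at that moment; what a row does not reach only later rows make up. A row lasts 1/8 s, in which the tool goes at most 62.5 mm and 10.7 degrees, less where a joint would pass 70% of its speed; a pose out of reach is approached as far as the arm can. A call with a gripper value outside its range is refused whole. "claw" is the opening, from 0 (shut) to 1 (fully open), set as the call begins (left out, the last holds). The fingers move at their own pace and stop on an object; "grip_force" is the grip in N (left out, the last holds). Time passes only in rows, so rows that repeat a pose let the fingers close, or fill a call up. It gives the time, the measured TCP pose, the force and the opening at its end, in the units of the state.
- ctrl.observe(): the state, without advancing time (a new reading comes with each control period).
- ctrl.snapshot(name): name is "side" or "top"; returns a dict with "frame" (480x640x3 uint8, red, green, blue), "fov_y" (degrees; the focal length in pixels is half the picture's height over the tangent of half this angle, whatever the lens; pixels are square), "cx", "cy" (the principal point, pixels), "k1" (the pictures are not rectified: a ray, as slopes to the right and down, at radius r is drawn at 1 + k1 r^2 times it, then the intrinsics apply), "R" (3x3) and "t" (3): a world point X has camera coordinates R X + t. Camera axes: x right, y down, z forward; pixel columns grow to the right and rows downward; lengths in mm; the calibration is good to about 2 mm. A picture is of the moment at which its call begins. There is no depth.
- ctrl.hand_in(): hands the job in, once; it reports no verdict.
The state is a dict: "time_s": time; "joints": joint angles; "qd": joint speeds; "tau": joint torques, N m; "eef_pos": TCP position; "tool_rot": TCP orientation; "ft_force": force on the tool from outside, world axes, zero at the start; "moment": the same for the moment, N m; "finger_gap": finger opening in mm.
Only numpy, scipy, OpenCV 4.12 (cv2) and the standard library are available. Lean on these libraries where they do the work, as an engineer would, in place of code of your own. Each camera call takes 0.05 s, during which the arm holds its last target. There are 200 camera calls.

## Working session

There is one attempt and no reset: what is moved stays moved. The work goes in short steps, Python scripts to look and compute and a tool call to move; the robot and the scene stay as the last step left them, time stands still between calls to the robot, and variables do not carry over. Pictures are saved under pics/ and viewed, about 12 in all and at most 16, crops included, and the job is handed in when it is done.

Besides the shell and the picture viewer there is one more tool, called as name(argument=value, ...) on one line, values as JSON. step_arm: Moves the arm, as the interface text tells. Its arguments: {"type":"object","properties":{"series":{"type":"array"},"claw":{"type":"number"},"grip_force":{"type":"number"}},"required":["series"]}

```bash
ls; mkdir -p pics; cat > h.py <<'E'
import numpy as np, cv2
from plant import ctrl
def snap(n,fn=None):
    s=ctrl.snapshot(n)
    if fn: cv2.imwrite('pics/'+fn,cv2.cvtColor(np.array(s['frame']),cv2.COLOR_RGB2BGR))
    return s
def K(s):
    f=240/np.tan(np.radians(s['fov_y'])/2); return np.array([[f,0,s['cx']],[0,f,s['cy']],[0,0,1.]]),np.array([s['k1'],0,0,0.])
def proj(s,P):
    k,d=K(s); R=np.array(s['R'],float)
    return cv2.projectPoints(np.array(P,float).reshape(-1,1,3),cv2.Rodrigues(R)[0],np.array(s['t'],float),k,d)[0][:,0]
def ray(s,uv,z):
    k,d=K(s); p=cv2.undistortPoints(np.array(uv,float).reshape(-1,1,2),k,d)[:,0]
    R=np.array(s['R'],float);c=-R.T@np.array(s['t'],float)
    D=np.c_[p,np.ones(len(p))]@R
    return c+D*((z-c[2])/D[:,2])[:,None]
E
python3 - <<'E'
from h import *
np.set_printoptions(precision=1,suppress=True)
for n in('top','side'):
    s=snap(n,n+'0.png'); print(n,s['fov_y'],s['k1'],-np.array(s['R']).T@np.array(s['t'])); print(np.array(s['R']))
print(ctrl.observe(),ctrl.tcp_to_tips)
E
```

```text
pics
top 45.871236228181786 0.04753371033798831 [ 255.1   -1.6 1537.4]
[[ 0.1 -1.   0. ]
 [-1.  -0.1 -0.2]
 [ 0.2  0.  -1. ]]
side 48.68725001254031 -0.1413813838640942 [ 422.   812.8 1114.8]
[[-1.  -0.1 -0. ]
 [-0.1  0.7 -0.7]
 [ 0.1 -0.7 -0.7]]
{'time_s': 0.1, 'joints': array([ 1.2,  0.7, -0. ,  1.5,  0. ,  1. , -0.1]), 'qd': array([ 0.,  0.,  0.,  0.,  0., -0., -0.]), 'tau': array([  0. , -88.4,   1.2, -23.6,   0. ,   0. ,  -0. ]), 'eef_pos': array([ 165.3, -550.5,  203.5]), 'tool_rot': array([-3.1,  0. ,  0.3]), 'ft_force': array([ 0.4,  0.9, -0.8]), 'moment': array([-0., -0., -0.]), 'finger_gap': 85.49894360651193} 8.0
```

View pics/top0.png

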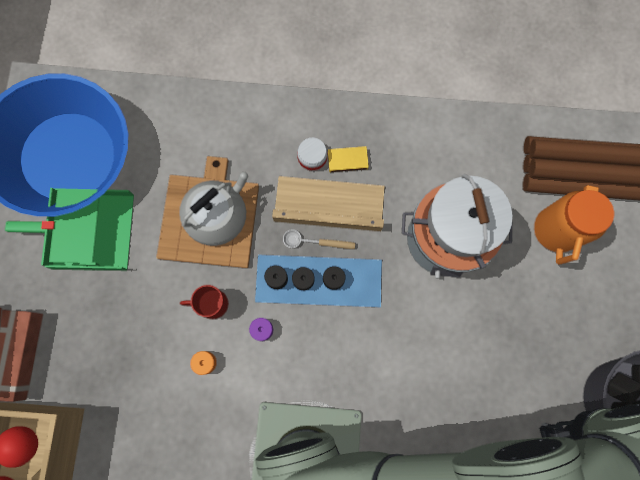

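View pics/side0.png

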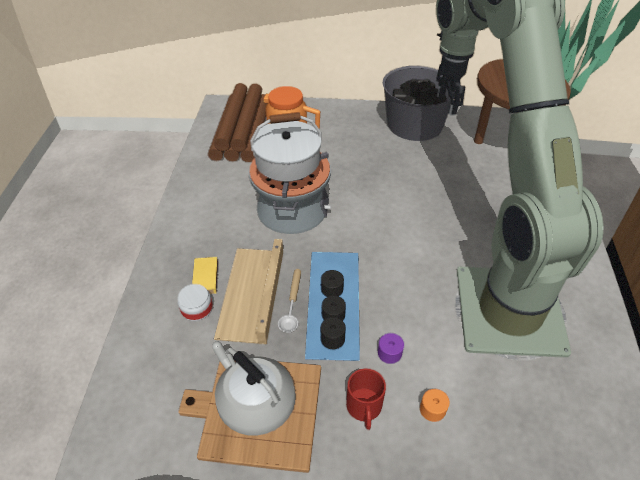

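The top view shows the kettle on the board at (212,205), the gauge at (330,203), the blue sheet at (319,281) and the pan on the jiko at (472,215).

There are three black briquettes on the sheet, at (276,278), (303,279) and (334,278). The purple (261,329) and orange (203,363) rings are look-alikes standing on the floor, so I'll leave them. The black ones on the sheet fit the description.

```bash
cat > m.py <<'E'
from h import *
import sys
np.set_printoptions(precision=1,suppress=True)
def blobs(s,m,amin):
    n,l,st,c=cv2.connectedComponentsWithStats(m.astype(np.uint8)); return [(c[i],st[i,4],l==i) for i in range(1,n) if st[i,4]>amin]
def hsv(s): return cv2.cvtColor(np.ascontiguousarray(s['frame']),cv2.COLOR_RGB2HSV)
E
python3 - <<'E'
from m import *
t=snap('top');h=hsv(t)
def rect(mask,z,name):
    b=max(blobs(t,mask,100),key=lambda b:b[1])
    r=cv2.minAreaRect(np.argwhere(b[2])[:,::-1].astype(np.float32)); P=ray(t,cv2.boxPoints(r),z)
    e=[P[1]-P[0],P[2]-P[1]];print(name,P.mean(0),[ (np.linalg.norm(x),np.degrees(np.arctan2(x[1],x[0]))) for x in e])
H,S,V=h[...,0],h[...,1],h[...,2]
roi=np.zeros(H.shape,bool);roi[240:320,240:400]=1
m=((H>98)&(H<115)&(S>90)&roi).astype(np.uint8);m=cv2.morphologyEx(m,cv2.MORPH_CLOSE,np.ones((35,35)))>0
rect(m,4,'sheet')
roi[:]=0;roi[170:232,268:390]=1
rect((H>8)&(H<30)&(S>40)&(V>120)&roi,30,'gauge')
roi[:]=0;roi[170:275,150:264]=1
g=((H>5)&(H<25)&(S>70)&(V>70)&roi).astype(np.uint8);g=cv2.morphologyEx(g,cv2.MORPH_CLOSE,np.ones((15,15)));
rect(g>0,20,'board')
roi[:]=0;roi[255:310,250:390]=1
d=((V<60)&roi).astype(np.uint8);d=cv2.morphologyEx(d,cv2.MORPH_OPEN,np.ones((5,5)))
for b in blobs(t,d>0,100): print('briq',b[0],b[1],ray(t,b[0],35))
f=np.ascontiguousarray(t['frame'])[:,:,::-1];s=snap('side');g=np.ascontiguousarray(s['frame'])[:,:,::-1]
def crop(im,x,y,w,h,k): return cv2.resize(im[y:y+h,x:x+w],None,fx=k,fy=k,interpolation=cv2.INTER_CUBIC)
a=np.hstack([crop(f,395,165,130,120,3),crop(f,155,150,130,120,3)]);b=np.hstack([crop(g,235,100,130,60,3),crop(g,190,335,130,60,3)])
cv2.imwrite('pics/c1.png',np.vstack([a,b]))
E
```

```text
sheet [461.1   7.3   4. ] [(np.float64(127.91941295425043), np.float64(3.8804468949585162)), (np.float64(341.87964326230616), np.float64(-87.42499876692683))]
gauge [679.   -2.8  30. ] [(np.float64(120.37069727982865), np.float64(0.6907727655064438)), (np.float64(309.1987144185011), np.float64(-90.53934905211928))]
board [611.4 325.2  20. ] [(np.float64(272.59151213018856), np.float64(0.8774827336568028)), (np.float64(259.76632074945746), np.float64(-92.61544296742656))]
briq [275.8 277.1] 412 [[455.7 121.6  35. ]]
briq [333.6 277.8] 405 [[466.9 -32.3  35. ]]
briq [302.8 278.5] 398 [[457.9  49.3  35. ]]
```

View pics/c1.png

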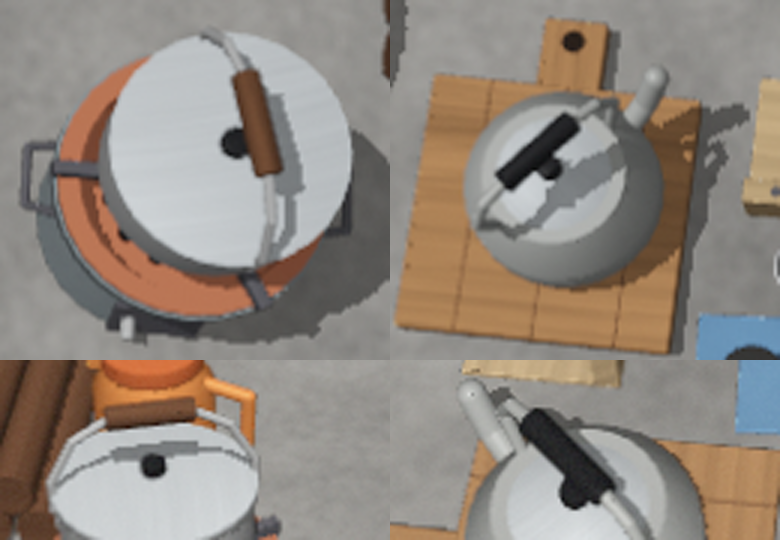

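The crop shows the two bail grips. In full-picture pixels the pan's is at top (480.7,205.7) and side (285.3,117.3), and the kettle's is at top (204.3,200.3) and side (249,365.3). Two of the rests are visible, pointing to about +y and -x-y. The board's corners are also clear.

```bash
python3 - <<'E'
from m import *
t=snap('top');s=snap('side')
c=lambda x,y,ox=395,oy=165:(ox+x/3,oy+y/3)
k=lambda x,y:c(x-390,y,155,150)
for n,z,a,b in(('pan',322,[(480.7,205.7),c(245,72),c(268,172)],[(285.3,117.3),(235+107/3,100+55/3),(235+195/3,100+45/3)]),('ket',175,[(204.3,200.3),k(505,180),k(570,122)],[(249,365.3),(190+143/3,335+58/3),(190+213/3,335+125/3)])):
    for q,w in((t,a),(s,b)):
        P=ray(q,w,z);d=P[1]-P[2];print(n,P[0],np.degrees(np.arctan2(d[1],d[0])),np.linalg.norm(d))
B=ray(t,[k(435,73),k(702,100),k(668,353),k(397,327)],20);print('board',B,B.mean(0))
# jiko rim: metal outer edge & rests
R=ray(t,[c(55,170),c(110,166),c(243,275),c(268,305)],172);print('rests',R)
f=hsv(t);H,S,V=f[...,0],f[...,1],f[...,2];roi=np.zeros(H.shape,bool);roi[170:280,395:530]=1
m=((H<13)&(S>110)&roi).astype(np.uint8);b=max(blobs(t,m>0,50),key=lambda b:b[1]);
ct=max(cv2.findContours(m,0,1)[0],key=len)[:,0].astype(float)
W=ray(t,ct,158)[:,:2];sel=W[((W-W.mean(0))@np.array([-.6,.8]))>-20]
h=cv2.convexHull(W.astype(np.float32))[:,0]
np.random.seed(0);best=(0,)
for _ in range(5000):
    p=h[np.random.choice(len(h),3,False)];A=np.c_[2*p,np.ones(3)]
    if abs(np.linalg.det(A))<1:continue
    x=np.linalg.solve(A,(p**2).sum(1));r=np.sqrt(abs(x[2]+x[:2]@x[:2]))
    n=(abs(np.linalg.norm(h-x[:2],axis=1)-r)<2).sum()
    if n>best[0] and 90<r<125:best=(n,x[:2],r)
print(best,len(h))
m=((f[...,0]<8)|(f[...,0]>172))&(S>110)&(f[...,1]>0);roi[:]=0;roi[275:330,180:235]=1
print('mug',[(b[0],ray(t,b[0],70)) for b in blobs(t,m&roi,80)])
E
```

```text
pan [ 614.7 -337.3  322. ] 14.243312042261923 77.18262897840867
pan [ 611.8 -338.   322. ] 15.096706558246774 77.12585329466465
ket [612.9 305.9 175. ] 138.91640461672108 71.72082337011736
ket [611.5 302.7 175. ] -39.773205231748186 71.71781901351417
board [[719.6 444.9  20. ]
 [715.5 195.8  20. ]
 [476.6 201.   20. ]
 [479.4 446.   20. ]] [597.8 321.9  20. ]
rests [[ 604.1 -214.7  172. ]
 [ 611.4 -259.6  172. ]
 [ 529.5 -371.   172. ]
 [ 506.6 -391.7  172. ]]
(np.int64(24), array([ 606.7, -328.4]), np.float64(109.38306790639705)) 33
mug [(array([207.9, 301.7]), array([[372.6, 286.4,  70. ]]))]
```

```bash
cat > plan.py <<'E'
import numpy as np,sys
from plant import ctrl
def go(wps,v=55):
    """wps: list of (x,y,z,yawdeg); from measured pose; prints shift (mm tool axes), turn"""
    o=ctrl.observe(); p=np.array(o['eef_pos']); r=o['tool_rot']; y=np.degrees(r[2])
    print('t',round(o['time_s'],2),'pos',np.round(p,1),'rot',np.round(np.degrees(r),1),'F',np.round(o['ft_force'],1),'gap',round(o['finger_gap'],1),'q',np.round(o['joints'],2))
    for w in wps:
        d=np.array(w[:3],float)-p; a=np.radians(y); dy=(w[3]-y+180)%360-180
        # turn about tool z (down) is minus yaw
        print(' shift m',np.round([d[0]*np.cos(a)+d[1]*np.sin(a),d[0]*np.sin(a)-d[1]*np.cos(a),-d[2]],0)/1000,'turn',round(-dy,1),'dist',round(np.linalg.norm(d)),'rows',int(np.ceil(max(np.linalg.norm(d)/v,abs(dy)/10))))
        p=np.array(w[:3],float); y=w[3]
if __name__=='__main__': go([tuple(map(float,a.split(','))) for a in sys.argv[1:]],)
E
python3 plan.py 165,-550,400,17 613,-337.5,375,14.7 613,-337.5,311,14.7
```

```text
t 0.3 pos [ 165.4 -550.6  203.7] rot [-180.     0.    16.7] F [-0.6  0.7 -0. ] gap 85.4 q [ 1.24  0.71 -0.03  1.48  0.02  0.95 -0.08]
 shift m [-0.    -0.001 -0.196] turn -0.3 dist 196 rows 4
 shift m [ 0.491 -0.072  0.025] turn 2.3 dist 496 rows 10
 shift m [0.    0.    0.064] turn -0.0 dist 64 rows 2
```

step_arm(series=[0,0,-0.06,0,0,0,-0.12,0,0,0,-0.196,0,0.05,-0.007,-0.196,0,0.1,-0.014,-0.196,0], claw=0.8)

```text
time_s: 0.92
eef_pos: [258.2, -508.1, 400.8]
tool_rot: [3.14, -0.0, 0.291]
ft_force: [0.4, 0.1, -0.5]
finger_gap: 68.1
```

step_arm(series=[0.06,-0.008,0,0,0.12,-0.016,0,0,0.18,-0.024,0.01,1,0.24,-0.033,0.02,2,0.3,-0.043,0.025,2])

```text
time_s: 1.55
eef_pos: [534.8, -379.8, 375.5]
tool_rot: [3.14, -0.0, 0.255]
ft_force: [0.3, -0.9, 0.8]
finger_gap: 68.4
```

step_arm(series=[0.045,-0.011,0,0,0.086,-0.021,0,0,0.086,-0.021,0,0,0.086,-0.021,0.03,0,0.086,-0.021,0.03,0])

```text
time_s: 2.17
eef_pos: [611.0, -337.6, 344.0]
tool_rot: [-3.139, 0.004, 0.255]
ft_force: [0.3, -0.3, 1.1]
finger_gap: 68.5
```

```bash
python3 plan.py 613,-337.5,311,14.7; python3 - <<'E'
from m import *
t=snap('top');s=snap('side')
f=[np.ascontiguousarray(a['frame'])[:,:,::-1] for a in(t,s)]
def crop(im,x,y,w,h,k): return cv2.resize(im[y:y+h,x:x+w],None,fx=k,fy=k,interpolation=cv2.INTER_CUBIC)
cv2.imwrite('pics/c2.png',np.hstack([crop(f[0],395,145,130,140,3),crop(f[1],235,60,130,140,3)]))
E
```

```text
t 2.17 pos [ 611.  -337.6  344. ] rot [-179.9    0.2   14.6] F [ 0.3 -0.3  1.1] gap 68.5 q [ 0.46  0.92  0.01  0.48 -0.01  1.75 -0.85]
 shift m [0.002 0.    0.033] turn -0.1 dist 33 rows 1
```

View pics/c2.png

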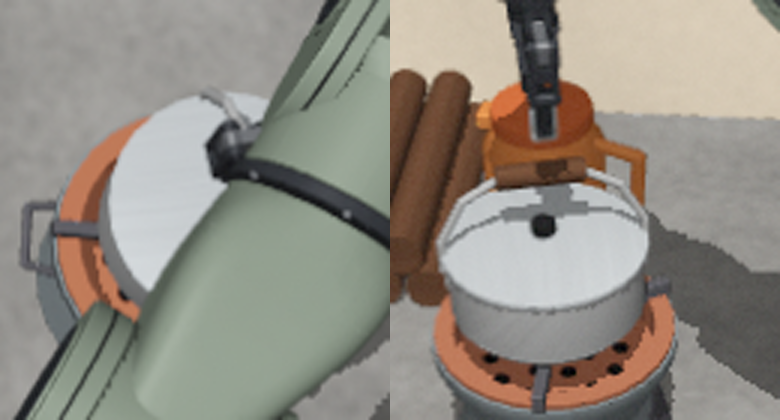

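The near finger in the side crop at (542,130) lines up with the grip centre at (541,172). Next I'll descend and grip.

step_arm(series=[0.002,0,0.017,0,0.002,0,0.033,0,0.002,0,0.033,0,0.002,0,0.033,0,0.002,0,0.033,0])

```text
time_s: 2.9
eef_pos: [615.1, -338.3, 315.5]
tool_rot: [3.137, -0.003, 0.255]
ft_force: [-0.3, 0.8, 0.1]
finger_gap: 68.3
```

step_arm(series=[0,0,0,0,0,0,0,0,0,0,0,0,0,0,0,0,0,0,0,0], claw=0, grip_force=80)

```text
time_s: 3.52
eef_pos: [615.1, -338.3, 315.5]
tool_rot: [3.138, -0.003, 0.255]
ft_force: [-0.4, -0.0, -0.1]
finger_gap: -0.1
```

step_arm(series=[0,0,-0.005,0,0,0,-0.015,0,0,0,-0.025,0,0,0,-0.035,0,0,0,-0.04,0])

```text
time_s: 4.15
eef_pos: [615.0, -338.2, 356.2]
tool_rot: [3.137, -0.004, 0.255]
ft_force: [-0.6, -0.1, 0.5]
finger_gap: -0.1
```

```bash
python3 plan.py 575,-335,351,14.7 360,-290,351,14.7 360,-290,142,14.7 
```

```text
t 4.15 pos [ 615.  -338.2  356.2] rot [179.7  -0.2  14.6] F [-0.6 -0.1  0.5] gap -0.1 q [ 0.45  0.93  0.01  0.41 -0.01  1.8  -0.86]
 shift m [-0.038 -0.013  0.005] turn -0.1 dist 40 rows 1
 shift m [-0.197 -0.098 -0.   ] turn -0.0 dist 220 rows 4
 shift m [0.    0.    0.209] turn -0.0 dist 209 rows 4
```

The gripper closed on nothing, with the gap at -0.1. I'll take a look.

```bash
python3 - <<'E'
from m import *
t=snap('top');s=snap('side')
f=[np.ascontiguousarray(a['frame'])[:,:,::-1] for a in(t,s)]
o=ctrl.observe();p=o['eef_pos'];print(proj(s,[p,p-[0,0,8],[613,-337.5,322],[613,-337.5,172]]))
def crop(im,x,y,w,h,k): return cv2.resize(im[y:y+h,x:x+w],None,fx=k,fy=k,interpolation=cv2.INTER_CUBIC)
cv2.imwrite('pics/c3.png',np.hstack([crop(f[0],395,145,130,140,3),crop(f[1],235,60,130,140,3)]))
E
```

```text
[[283.4 106.2]
 [283.6 108.8]
 [284.8 117.4]
 [287.6 162.3]]
```

View pics/c3.png

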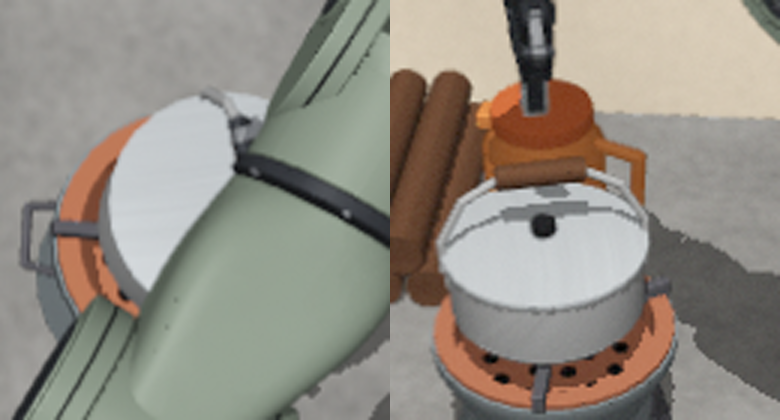

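```bash
python3 - <<'E'
from m import *
t=snap('top');s=snap('side')
p=ctrl.observe()['eef_pos'];print(p)
for z in(348,360,370,380,400):
  for dy in (0,-30): print(z,dy,proj(s,[[p[0],p[1]+dy,z]]),proj(t,[[p[0],p[1]+dy,z]]))
for n,a,r in(('t',t,(180,110,60,60)),('s',s,(80,95,40,40))): pass
f=[np.ascontiguousarray(a['frame'])[:,:,::-1] for a in(t,s)]
def crop(im,x,y,w,h,k): return cv2.resize(im[y:y+h,x:x+w],None,fx=k,fy=k,interpolation=cv2.INTER_CUBIC)
cv2.imwrite('pics/c4.png',np.hstack([crop(f[0],455,165,45,60,8),crop(f[1],262,60,45,60,8)]))
E
```

```text
[ 614.9 -338.1  355.2]
348 0 [[283.6 108.8]] [[484.5 202.5]]
348 -30 [[285.1 102.4]] [[498.5 203.7]]
360 0 [[283.4 104.8]] [[486.2 201. ]]
360 -30 [[284.9  98.4]] [[500.3 202.2]]
370 0 [[283.2 101.4]] [[487.6 199.7]]
370 -30 [[284.7  95.1]] [[501.8 200.9]]
380 0 [[282.9  98.1]] [[489.  198.4]]
380 -30 [[284.5  91.7]] [[503.4 199.6]]
400 0 [[282.5  91.2]] [[491.9 195.8]]
400 -30 [[284.1  84.9]] [[506.5 197. ]]
```

View pics/c4.png

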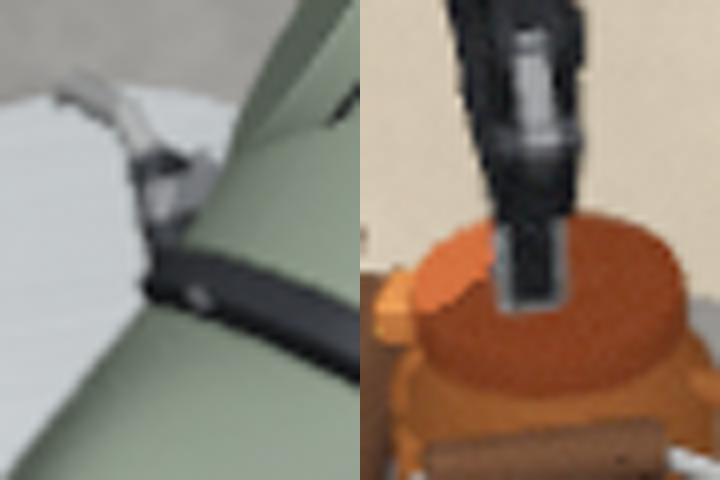

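```bash
python3 - <<'E'
from m import *
s=snap('side')
a=np.radians(16.7);n=np.array([np.sin(a),-np.cos(a),0])
for g in(-43,43):
  for z in(196,209,230,250): print(g,z,proj(s,[np.array([165.3,-550.5,z])+n*g]))
cv2.imwrite('pics/c5.png',cv2.resize(cv2.imread('pics/side0.png')[60:130,420:490],None,fx=7,fy=7,interpolation=cv2.INTER_CUBIC))
E
```

```text
-43 196 [[449.  127.5]]
-43 209 [[449.8 123.9]]
-43 230 [[450.9 117.9]]
-43 250 [[452.1 112.1]]
43 196 [[438.6 111.4]]
43 209 [[439.2 107.8]]
43 230 [[440.2 101.9]]
43 250 [[441.2  96.2]]
```

View pics/c5.png

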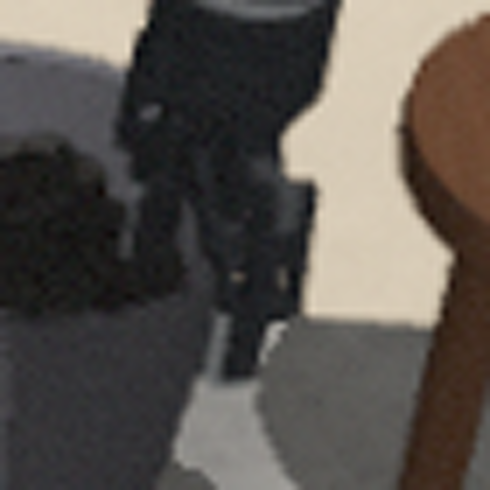

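Seen in the side view at two poses, the real fingertips are about 31 mm higher than the reported TCP implies. At the start pose the near tip shows z≈243, where 209 was expected. At the present pose it is 379 against 348. I'll correct for this and check the force on contact.

step_arm(series=[0,0,0,0,0,0,0,0,-0.002,0,0,0,-0.002,0,0.01,0,-0.002,0,0.02,0], claw=0.8)

```text
time_s: 5.03
eef_pos: [612.8, -338.7, 335.0]
tool_rot: [3.138, -0.003, 0.255]
ft_force: [-0.2, -0.1, -0.1]
finger_gap: 68.2
```

step_arm(series=[0,0,0.02,0,0,0,0.035,0,0,0,0.05,0,0,0,0.056,0,0,0,0.056,0])

```text
time_s: 5.65
eef_pos: [612.9, -338.9, 279.1]
tool_rot: [3.138, -0.003, 0.255]
ft_force: [0.1, 0.1, 0.4]
finger_gap: 68.3
```

step_arm(series=[0,0,0,0,0,0,0,0,0,0,0,0,0,0,0,0,0,0,0,0], claw=0, grip_force=80)

```text
time_s: 6.28
eef_pos: [613.1, -338.7, 279.6]
tool_rot: [3.138, -0.003, 0.255]
ft_force: [-2.1, 1.9, 6.5]
finger_gap: 19.6
```

step_arm(series=[0,0,-0.004,0,0,0,-0.01,0,0,0,-0.018,0,0,0,-0.028,0,0,0,-0.034,0])

```text
time_s: 6.9
eef_pos: [613.0, -338.7, 314.4]
tool_rot: [3.137, -0.004, 0.255]
ft_force: [0.4, 0.4, -6.5]
finger_gap: 19.8
```

```bash
python3 plan.py 613,-338.5,319,14.6 355,-292,319,14.6 355,-292,109,14.6; python3 -c "
from m import *
s=snap('side');f=np.ascontiguousarray(s['frame'])[:,:,::-1]
cv2.imwrite('pics/c6.png',cv2.resize(f[60:240,220:360],None,fx=3,fy=3))"
```

```text
t 6.9 pos [ 613.  -338.7  314.4] rot [179.7  -0.2  14.6] F [ 0.4  0.4 -6.5] gap 19.8 q [ 0.46  0.9   0.01  0.62 -0.    1.61 -0.86]
 shift m [ 0.    -0.    -0.005] turn 0.0 dist 5 rows 1
 shift m [-0.238 -0.11  -0.   ] turn -0.0 dist 262 rows 5
 shift m [0.   0.   0.21] turn -0.0 dist 210 rows 4
```

View pics/c6.png

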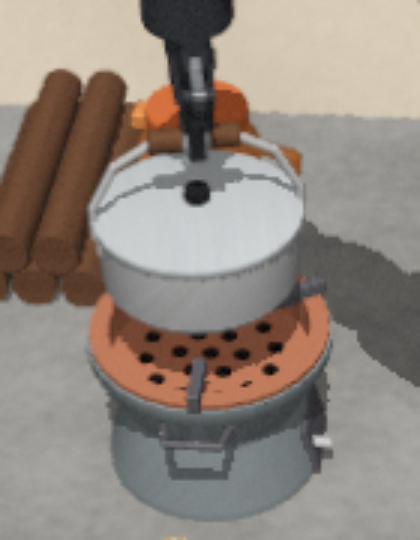

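The pan is held level and clear of the rests. I'll carry it to the waiting spot.

step_arm(series=[-0.01,-0.005,-0.005,0,-0.03,-0.014,-0.005,0,-0.06,-0.028,-0.005,0,-0.095,-0.044,-0.005,0,-0.13,-0.06,-0.005,0])

```text
time_s: 7.58
eef_pos: [470.8, -313.2, 319.2]
tool_rot: [3.136, -0.004, 0.255]
ft_force: [0.8, -0.7, -7.1]
finger_gap: 19.3
```

step_arm(series=[-0.035,-0.016,0,0,-0.065,-0.03,0,0,-0.09,-0.042,0,0,-0.105,-0.048,0,0,-0.108,-0.05,0,0])

```text
time_s: 8.2
eef_pos: [353.2, -292.1, 318.9]
tool_rot: [3.136, -0.005, 0.254]
ft_force: [0.1, -0.0, -8.0]
finger_gap: 19.6
```

step_arm(series=[0,0,0.01,0,0,0,0.03,0,0,0,0.06,0,0,0,0.09,0,0,0,0.12,0])

```text
time_s: 8.82
eef_pos: [354.5, -292.5, 197.3]
tool_rot: [3.136, -0.005, 0.255]
ft_force: [1.2, -0.6, -7.0]
finger_gap: 19.8
```

step_arm(series=[0,0,0.03,0,0,0,0.055,0,0,0,0.07,0,0,0,0.075,0,0,0,0.075,0])

```text
time_s: 9.45
eef_pos: [355.2, -292.8, 122.1]
tool_rot: [3.136, -0.005, 0.255]
ft_force: [0.4, -0.1, -6.5]
finger_gap: 19.5
```

```bash
python3 plan.py 355,-292,107,14.6 
```

```text
t 9.45 pos [ 355.2 -292.8  122.1] rot [179.7  -0.3  14.6] F [ 0.4 -0.1 -6.5] gap 19.5 q [ 0.63  0.68 -0.02  2.    0.02  0.46 -0.72]
 shift m [ 0.    -0.001  0.015] turn 0.0 dist 15 rows 1
```

step_arm(series=[0,0,0.005,0,0,0,0.01,0,0,0,0.013,0,0,0,0.014,0,0,0,0.014,0])

```text
time_s: 10.07
eef_pos: [355.3, -292.8, 108.2]
tool_rot: [3.136, -0.005, 0.255]
ft_force: [0.5, -0.1, -6.7]
finger_gap: 20.0
```

step_arm(series=[0,0,0.001,0,0,0,0.001,0,0,0,0.002,0,0,0,0.002,0,0,0,0.002,0])

```text
time_s: 10.7
eef_pos: [355.8, -291.6, 107.2]
tool_rot: [3.137, -0.006, 0.256]
ft_force: [-2.8, 15.5, 28.3]
finger_gap: 19.7
```

step_arm(series=[0,0,-0.001,0,0,0,-0.001,0,0,0,-0.001,0,0,0,-0.001,0,0,0,-0.001,0], claw=0.8)

```text
time_s: 11.32
eef_pos: [355.7, -291.7, 108.1]
tool_rot: [3.137, -0.006, 0.256]
ft_force: [-0.3, -0.0, 0.2]
finger_gap: 68.3
```

step_arm(series=[0,0,-0.04,0,0,0,-0.09,0,0,0,-0.15,0,0,0,-0.2,0,0,0,-0.23,0])

```text
time_s: 11.95
eef_pos: [354.2, -291.1, 340.5]
tool_rot: [3.135, -0.007, 0.256]
ft_force: [0.3, -0.2, 0.1]
finger_gap: 68.1
```

```bash
python3 plan.py 456,122,200,90; cat > br.py <<'E'
from m import *
def briq(t=None,roi=(240,320,240,400),z=35):
    t=t or snap('top'); f=hsv(t);m=np.zeros(f.shape[:2],np.uint8);a,b,c,d=roi
    m[a:b,c:d]=(f[a:b,c:d,2]<60);m=cv2.morphologyEx(m,cv2.MORPH_OPEN,np.ones((5,5)))
    for b in blobs(t,m>0,150): print('briq',b[0],b[1],ray(t,b[0],z)[0])
E
python3 -c "
from br import *
t=snap('top','top1.png');briq(t)"
```

```text
t 11.95 pos [ 354.2 -291.1  340.5] rot [179.6  -0.4  14.7] F [ 0.3 -0.2  0.1] gap 68.1 q [ 0.63  0.37 -0.02  1.63  0.    1.13 -0.7 ]
 shift m [ 0.203 -0.374  0.14 ] turn -75.3 dist 448 rows 9
briq [277.8 276.6] 320 [457.4 116.4  35. ]
briq [333.6 277.8] 405 [466.9 -32.3  35. ]
briq [302.8 278.5] 398 [457.9  49.3  35. ]
```

View pics/top1.png

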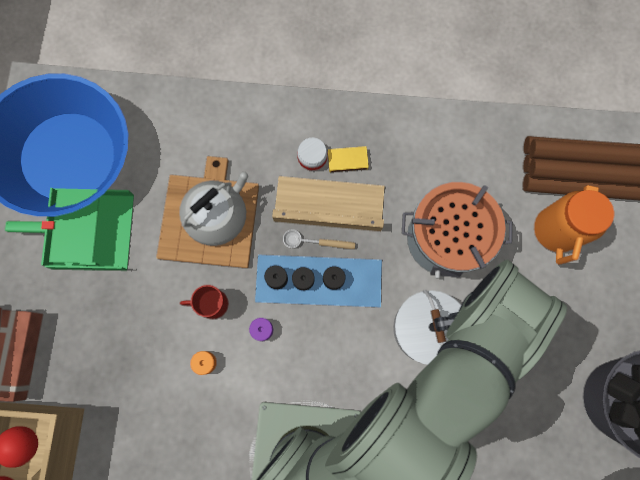

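The pan is standing upright at (440,327) and the stove is clear. The grate, the three rests, the gauge and the three briquettes are all visible. I'll measure the jiko and the gauge.

```bash
python3 - <<'E'
from m import *
t=snap('top');f=hsv(t);H,S,V=f[...,0],f[...,1],f[...,2]
roi=np.zeros(H.shape,bool);roi[170:280,400:525]=1
m=((H<13)&(S>100)&roi).astype(np.uint8)
m=(max(blobs(t,m>0,200),key=lambda b:b[1])[2]).astype(np.uint8)
ct=max(cv2.findContours(m,0,1)[0],key=len)[:,0].astype(np.float32)
h=cv2.convexHull(ct)[:,0]; W=ray(t,h,158)[:,:2].astype(np.float32)
print('encl',cv2.minEnclosingCircle(W), 'ellipse',cv2.fitEllipse(W))
# grey rests: dark low saturation inside hull
hm=np.zeros_like(m);cv2.fillConvexPoly(hm,h.astype(int),1)
g=(hm>0)&(S<90)&roi
for b in blobs(t,g,25):
    P=ray(t,np.argwhere(b[2])[:,::-1],170)[:,:2];c=P.mean(0);u=np.linalg.svd(P-c)[2][0];a=(P-c)@u
    print('rest',b[0],b[1],c,u,np.degrees(np.arctan2(u[1],u[0])),np.ptp(a))
for c in(300,330,360):
    print(c,[(r,int(H[r,c]),int(S[r,c]),int(V[r,c])) for r in list(range(174,186,1))+list(range(206,232,1))])
for r in(190,205):print(r,[(c,int(S[r,c]),int(V[r,c])) for c in list(range(270,282))+list(range(378,392))])
E
```

```text
encl ((608.5983276367188, -331.02752685546875), 112.84795379638672) ellipse ((608.8359375, -331.00482177734375), (223.40267944335938, 225.20126342773438), 21.75418472290039)
rest [478.4 196.8] 93 [ 682.3 -372.9] [-0.9  0.5] 149.70860022099455 45.78264487455629
rest [424.8 220.9] 128 [ 609.1 -243.3] [-0.1  1. ] 94.96765400712077 52.287321110159866
rest [476.7 255.2] 132 [ 533.8 -373. ] [-0.9 -0.5] -148.21435188169733 53.959338249958805
300 [(174, 24, 9, 146), (175, 24, 9, 147), (176, 24, 9, 146), (177, 18, 22, 151), (178, 18, 65, 180), (179, 19, 85, 198), (180, 19, 83, 200), (181, 19, 84, 198), (182, 19, 85, 192), (183, 19, 86, 187), (184, 19, 87, 185), (185, 18, 86, 189), (206, 18, 87, 185), (207, 18, 86, 186), (208, 19, 86, 189), (209, 19, 85, 192), (210, 19, 85, 192), (211, 18, 87, 187), (212, 18, 89, 181), (213, 18, 88, 183), (214, 18, 88, 186), (215, 19, 88, 189), (216, 19, 87, 188), (217, 19, 86, 186), (218, 18, 87, 187), (219, 18, 93, 156), (220, 18, 97, 79), (221, 18, 98, 91), (222, 17, 100, 92), (223, 18, 81, 97), (224, 20, 26, 120), (225, 18, 9, 136), (226, 18, 9, 137), (227
[... 1712 characters left out ...]
 76, 197), (278, 84, 201), (279, 84, 200), (280, 83, 200), (281, 85, 199), (378, 85, 191), (379, 87, 191), (380, 87, 191), (381, 86, 192), (382, 86, 192), (383, 86, 190), (384, 42, 97), (385, 7, 145), (386, 9, 145), (387, 9, 144), (388, 9, 142), (389, 9, 145), (390, 10, 148), (391, 10, 150)]
205 [(270, 7, 146), (271, 9, 146), (272, 9, 145), (273, 9, 144), (274, 11, 144), (275, 73, 179), (276, 87, 190), (277, 86, 189), (278, 87, 188), (279, 87, 188), (280, 86, 187), (281, 86, 187), (378, 88, 188), (379, 86, 189), (380, 86, 190), (381, 86, 189), (382, 85, 196), (383, 34, 83), (384, 7, 141), (385, 9, 141), (386, 7, 142), (387, 7, 145), (388, 7, 148), (389, 8, 152), (390, 8, 151), (391, 8, 152)]
```

```bash
python3 - <<'E'
from m import *
t=snap('top')
print(ray(t,[(300,219),(330,222.3),(360,225)],56));print(ray(t,[(300,177.7),(330,180.7),(360,183.5)],6)); print(ray(t,[(276.7,190),(383.6,190)],6),ray(t,[(274.7,205),(382.6,205)],6))
E
python3 plan.py 456,122,200,90
```

```text
[[614.9  70.9  56. ]
 [612.8 -10.2  56. ]
 [612.3 -91.   56. ]]
[[746.3  84.3   6. ]
 [744.9  -0.7   6. ]
 [744.  -85.5   6. ]]
[[ 704.7  146.1    6. ]
 [ 730.7 -152.8    6. ]] [[ 660.9  147.3    6. ]
 [ 687.  -152.8    6. ]]
t 12.1 pos [ 354.3 -291.1  338.9] rot [179.6  -0.4  14.7] F [ 0.1  0.9 -0.7] gap 68.6 q [ 0.63  0.38 -0.02  1.63  0.    1.13 -0.7 ]
 shift m [ 0.203 -0.374  0.139] turn -75.3 dist 448 rows 9
```

Jiko centre is (608.6,-331) with yaw about 0. The gauge tread is centred at (690,-3). Next is the first briquette.

step_arm(series=[0.02,-0.04,0,-8,0.045,-0.083,0,-16,0.068,-0.125,0,-25,0.09,-0.166,0.02,-33,0.113,-0.208,0.04,-42], claw=1)

```text
time_s: 12.72
eef_pos: [411.1, -60.0, 297.1]
tool_rot: [3.133, -0.001, 0.994]
ft_force: [1.7, -0.7, 0.0]
finger_gap: 85.1
```

```bash
python3 plan.py 456.5,121.5,100,90
```

```text
t 12.72 pos [411.1 -60.  297.1] rot [ 1.795e+02 -1.000e-01  5.690e+01] F [ 1.7 -0.7  0. ] gap 85.1 q [ 0.25  0.35 -0.27  1.85  0.12  0.95 -0.65]
 shift m [ 0.177 -0.061  0.197] turn -33.1 dist 272 rows 5
```

step_arm(series=[0.04,-0.014,0.03,-8,0.08,-0.028,0.07,-16,0.12,-0.042,0.11,-25,0.15,-0.052,0.15,-33,0.177,-0.061,0.187,-33])

```text
time_s: 13.35
eef_pos: [457.2, 122.0, 107.5]
tool_rot: [3.136, 0.003, 1.573]
ft_force: [1.0, 0.7, -0.1]
finger_gap: 85.6
```

```bash
python3 plan.py 456.5,121.5,60,90 456.5,121.5,-9,90; python3 -c "
from m import *
t=snap('top');s=snap('side')
a=np.ascontiguousarray(t['frame'])[220:330,230:350,::-1];b=np.ascontiguousarray(s['frame'])[250:360,270:390,::-1]
cv2.imwrite('pics/c7.png',cv2.resize(np.hstack([a,b]),None,fx=3,fy=3,interpolation=cv2.INTER_CUBIC))"
```

```text
t 13.35 pos [457.2 122.  107.5] rot [179.7   0.2  90.1] F [ 1.   0.7 -0.1] gap 85.6 q [-0.17  0.73 -0.28  1.96  0.41  0.5  -0.74]
 shift m [-0.    -0.001  0.048] turn 0.1 dist 48 rows 1
 shift m [0.    0.    0.069] turn -0.0 dist 69 rows 2
```

View pics/c7.png

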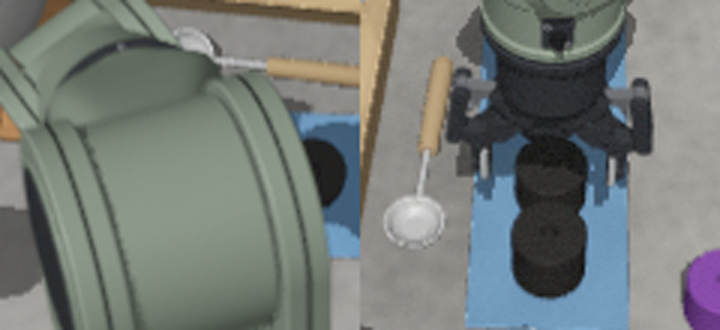

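In the side crop the fingers, at (485,160) and (615,160), straddle the briquettes' row, which is centred at x≈550. I'll descend.

step_arm(series=[0,-0.001,0.03,0,0,-0.001,0.06,0,0,-0.001,0.085,0,0,-0.001,0.1,0,0,-0.001,0.1,0])

```text
time_s: 14.08
eef_pos: [454.5, 122.5, 5.5]
tool_rot: [3.142, 0.004, 1.573]
ft_force: [-0.8, -0.5, 0.9]
finger_gap: 85.1
```

step_arm(series=[0,0,0.005,0,0,0,0.01,0,0,0,0.015,0,0,0,0.016,0,0,0,0.016,0])

```text
time_s: 14.7
eef_pos: [454.4, 122.4, -10.5]
tool_rot: [-3.142, 0.004, 1.573]
ft_force: [0.4, -0.1, 0.3]
finger_gap: 85.4
```

step_arm(series=[0,0,0,0,0,0,0,0,0,0,0,0,0,0,0,0,0,0,0,0], claw=0, grip_force=30)

```text
time_s: 15.32
eef_pos: [454.5, 122.5, -10.2]
tool_rot: [3.141, 0.004, 1.574]
ft_force: [-2.4, -0.6, 5.9]
finger_gap: 59.3
```

step_arm(series=[0,0,-0.02,0,0,0,-0.05,0,0,0,-0.085,0,-0.006,0.03,-0.09,0,-0.011,0.06,-0.09,0])

```text
time_s: 15.95
eef_pos: [515.6, 111.7, 80.7]
tool_rot: [3.14, 0.004, 1.573]
ft_force: [0.0, 0.8, -2.0]
finger_gap: 59.3
```

step_arm(series=[-0.009,0.045,0,0,-0.017,0.09,0,0,-0.026,0.135,0,0,-0.034,0.175,0,0,-0.034,0.18,0,0])

```text
time_s: 16.58
eef_pos: [696.8, 77.0, 80.1]
tool_rot: [3.14, 0.004, 1.572]
ft_force: [-1.5, -0.0, -2.4]
finger_gap: 59.1
```

```bash
python3 plan.py 695,77,80,90 695,77,-5,90
```

```text
t 16.57 pos [696.8  77.   80.1] rot [179.9   0.2  90. ] F [-1.5 -0.  -2.4] gap 59.1 q [-0.02  1.07 -0.38  1.06  0.39  1.07 -0.4 ]
 shift m [-0.    -0.002  0.   ] turn 0.0 dist 2 rows 1
 shift m [0.    0.    0.085] turn -0.0 dist 85 rows 2
```

step_arm(series=[0,-0.001,0.03,0,0,-0.001,0.06,0,0,-0.001,0.08,0,0,-0.001,0.084,0,0,-0.001,0.085,0])

```text
time_s: 17.2
eef_pos: [696.3, 76.9, -4.1]
tool_rot: [3.14, 0.004, 1.572]
ft_force: [0.4, -0.2, -0.8]
finger_gap: 59.2
```

step_arm(series=[0,0,0.001,0,0,0,0.002,0,0,0,0.003,0,0,0,0.003,0,0,0,0.003,0])

```text
time_s: 17.82
eef_pos: [696.3, 76.9, -7.1]
tool_rot: [3.14, 0.004, 1.572]
ft_force: [-0.9, 0.1, -1.5]
finger_gap: 59.4
```

step_arm(series=[0,0,0.001,0,0,0,0.001,0,0,0,0.001,0,0,0,0.001,0,0,0,0.001,0])

```text
time_s: 18.45
eef_pos: [696.3, 76.9, -8.1]
tool_rot: [3.14, 0.004, 1.572]
ft_force: [0.8, -0.3, -1.0]
finger_gap: 59.5
```

step_arm(series=[0,0,0,0,0,0,0,0,0,0,0,0,0,0,0,0,0,0,0,0], claw=0.87)

```text
time_s: 19.08
eef_pos: [696.3, 76.9, -8.0]
tool_rot: [3.139, 0.004, 1.572]
ft_force: [-0.5, 0.5, 0.2]
finger_gap: 73.9
```

step_arm(series=[0,0,-0.02,0,0,0,-0.06,0,0,0,-0.11,0,0,-0.03,-0.13,0,0,-0.07,-0.13,0])

```text
time_s: 19.7
eef_pos: [626.1, 77.6, 124.6]
tool_rot: [3.136, 0.003, 1.571]
ft_force: [0.6, 0.3, -1.2]
finger_gap: 74.3
```

```bash
python3 plan.py 458,49.5,60,90; python3 -c "
from br import *
briq();briq(roi=(170,232,268,390))"
```

```text
t 19.7 pos [626.1  77.6 124.6] rot [179.7   0.2  90. ] F [ 0.6  0.3 -1.2] gap 74.3 q [-0.    0.9  -0.39  1.36  0.38  0.95 -0.48]
 shift m [-0.028 -0.168  0.065] turn 0.0 dist 182 rows 4
briq [291.5 264.7] 627 [492.4  82.9  35. ]
```

step_arm(series=[-0.008,-0.05,0,0,-0.017,-0.1,0,0,-0.025,-0.145,0.02,0,-0.028,-0.167,0.04,0,-0.028,-0.168,0.06,0], claw=1)

```text
time_s: 20.42
eef_pos: [454.7, 48.4, 64.5]
tool_rot: [3.139, 0.005, 1.573]
ft_force: [0.9, -0.3, -0.3]
finger_gap: 85.2
```

```bash
python3 plan.py 458,49.5,-10,90; python3 -c "
from m import *
s=snap('side')
print(proj(s,[[458,49.3,50],[467,-32.3,50],[456.5,121.5,50],[695,77,55]]))
f=hsv(s);m=np.zeros((480,640),np.uint8);m[250:350,300:370]=f[250:350,300:370,2]<60
m=cv2.morphologyEx(m,cv2.MORPH_OPEN,np.ones((5,5)))
for b in blobs(s,m>0,100):print(b[0],b[1])
f=hsv(s);m[:]=0;m[250:350,215:280]=f[250:350,215:280,2]<60
for b in blobs(s,m>0,100):print('gauge',b[0],b[1],ray(s,b[0],33))
"
```

```text
t 20.43 pos [454.7  48.4  64.5] rot [179.9   0.3  90.1] F [ 0.9 -0.3 -0.3] gap 85.2 q [-0.05  0.8  -0.24  2.05  0.52  0.35 -0.71]
 shift m [0.001 0.003 0.075] turn 0.1 dist 75 rows 2
[[333.2 304.3]
 [331.8 278.1]
 [331.8 329. ]
 [236.1 305.8]]
[334.2 283.9] 1807
gauge [237. 310.] 600 [[695.9  74.4  33. ]]
```

step_arm(series=[0.001,0.003,0.02,0,0.001,0.003,0.04,0,0.001,0.003,0.06,0,0.001,0.003,0.07,0,0.001,0.003,0.074,0])

```text
time_s: 21.1
eef_pos: [458.0, 49.3, -11.3]
tool_rot: [3.141, 0.005, 1.574]
ft_force: [-0.5, -0.8, 0.5]
finger_gap: 85.4
```

step_arm(series=[0,0,0,0,0,0,0,0,0,0,0,0,0,0,0,0,0,0,0,0], claw=0, grip_force=30)

```text
time_s: 21.72
eef_pos: [458.4, 49.3, -10.6]
tool_rot: [3.14, 0.005, 1.574]
ft_force: [-0.2, 0.2, 5.6]
finger_gap: 59.1
```

step_arm(series=[0,0,-0.02,0,0,0,-0.05,0,0,0,-0.085,0,-0.006,0.03,-0.09,0,-0.012,0.06,-0.09,0])

```text
time_s: 22.35
eef_pos: [519.5, 37.6, 81.0]
tool_rot: [3.138, 0.005, 1.573]
ft_force: [0.0, 0.7, -2.1]
finger_gap: 59.0
```

```bash
python3 plan.py 696,-3,80,90 696,-3,-6,90
```

```text
t 22.35 pos [519.5  37.6  81. ] rot [179.8   0.3  90.1] F [ 0.   0.7 -2.1] gap 59.0 q [ 0.05  0.83 -0.35  1.82  0.49  0.58 -0.6 ]
 shift m [-0.041  0.176  0.001] turn 0.1 dist 181 rows 4
 shift m [0.    0.    0.086] turn -0.0 dist 86 rows 2
```

step_arm(series=[-0.01,0.045,0,0,-0.02,0.09,0,0,-0.031,0.135,0,0,-0.041,0.172,0,0,-0.041,0.176,0,0])

```text
time_s: 22.98
eef_pos: [696.6, -4.0, 81.6]
tool_rot: [3.138, 0.005, 1.572]
ft_force: [-0.2, 0.3, -1.4]
finger_gap: 59.2
```

step_arm(series=[0,0,0.03,0,0,0,0.06,0,0,0,0.08,0,0,0,0.084,0,0,0,0.085,0])

```text
time_s: 23.6
eef_pos: [697.3, -4.3, -2.5]
tool_rot: [3.137, 0.005, 1.572]
ft_force: [0.4, -0.0, -0.5]
finger_gap: 59.2
```

step_arm(series=[0,0,0.001,0,0,0,0.002,0,0,0,0.003,0,0,0,0.004,0,0,0,0.004,0])

```text
time_s: 24.22
eef_pos: [697.2, -4.3, -6.6]
tool_rot: [3.137, 0.004, 1.572]
ft_force: [0.7, 0.3, -0.9]
finger_gap: 59.1
```

step_arm(series=[0,0,0.001,0,0,0,0.002,0,0,0,0.002,0,0,0,0.002,0,0,0,0.002,0])

```text
time_s: 24.85
eef_pos: [697.3, -4.3, -8.5]
tool_rot: [3.137, 0.005, 1.572]
ft_force: [-2.1, 0.8, 4.7]
finger_gap: 59.0
```

step_arm(series=[0,0,0,0,0,0,0,0,0,0,0,0,0,0,0,0,0,0,0,0], claw=0.87)

```text
time_s: 25.48
eef_pos: [697.3, -4.3, -8.5]
tool_rot: [3.137, 0.004, 1.572]
ft_force: [-0.3, -0.5, 0.5]
finger_gap: 74.4
```

step_arm(series=[0,0,-0.02,0,0,0,-0.06,0,0,0,-0.11,0,0,-0.03,-0.13,0,0,-0.07,-0.13,0])

```text
time_s: 26.1
eef_pos: [626.7, -3.5, 124.0]
tool_rot: [3.133, 0.004, 1.571]
ft_force: [0.8, 0.1, -0.7]
finger_gap: 74.2
```

```bash
python3 plan.py 467,-32.3,60,90;python3 -c "
from br import *
s=snap('side')
for r in((250,350,310,360),(250,350,215,275)): briq(s,r,33)
"
```

```text
t 26.1 pos [626.7  -3.5 124. ] rot [179.5   0.2  90. ] F [ 0.8  0.1 -0.7] gap 74.2 q [ 0.15  0.9  -0.43  1.38  0.43  0.94 -0.39]
 shift m [-0.029 -0.16   0.064] turn 0.0 dist 174 rows 4
briq [332.  283.2] 487 [466.2 -29.1  33. ]
briq [239.6 298.9] 1066 [695.6  40.   33. ]
```

Both placed briquettes stand on the gauge (merged blob, mean y 40). The third is still at (467,-31).

step_arm(series=[-0.008,-0.05,0,0,-0.017,-0.1,0,0,-0.025,-0.14,0.02,0,-0.029,-0.158,0.04,0,-0.029,-0.158,0.06,0], claw=1)

```text
time_s: 26.78
eef_pos: [461.9, -34.0, 63.6]
tool_rot: [3.139, 0.006, 1.573]
ft_force: [1.7, -0.3, 0.5]
finger_gap: 85.4
```

```bash
python3 plan.py 467,-32,-10.5,90
```

```text
t 26.77 pos [461.9 -34.   63.6] rot [179.9   0.4  90.1] F [ 1.7 -0.3  0.5] gap 85.4 q [ 0.16  0.81 -0.28  2.03  0.59  0.38 -0.59]
 shift m [0.002 0.005 0.074] turn 0.1 dist 74 rows 2
```

step_arm(series=[0.002,0.005,0.02,0,0.002,0.005,0.04,0,0.002,0.005,0.06,0,0.002,0.005,0.07,0,0.002,0.005,0.073,0])

```text
time_s: 27.4
eef_pos: [467.4, -32.4, -9.2]
tool_rot: [3.139, 0.007, 1.573]
ft_force: [-0.8, 0.1, 0.8]
finger_gap: 85.4
```

step_arm(series=[0,0,0,0,0,0,0,0,0,0,0,0,0,0,0,0,0,0,0,0], claw=0, grip_force=30)

```text
time_s: 28.02
eef_pos: [467.8, -32.5, -8.4]
tool_rot: [3.137, 0.007, 1.573]
ft_force: [-1.1, 0.6, 6.9]
finger_gap: 59.1
```

step_arm(series=[0,0,-0.02,0,0,0,-0.05,0,0,0,-0.085,0,-0.006,0.03,-0.09,0,-0.012,0.06,-0.09,0])

```text
time_s: 28.65
eef_pos: [528.6, -44.3, 83.4]
tool_rot: [3.136, 0.007, 1.572]
ft_force: [-0.3, 0.9, -1.8]
finger_gap: 59.3
```

```bash
python3 plan.py 696,-84,80,90 696,-84,-6,90
```

```text
t 28.65 pos [528.6 -44.3  83.4] rot [179.7   0.4  90.1] F [-0.3  0.9 -1.8] gap 59.3 q [ 0.23  0.84 -0.4   1.78  0.53  0.62 -0.48]
 shift m [-0.04   0.167  0.003] turn 0.1 dist 172 rows 4
 shift m [0.    0.    0.086] turn -0.0 dist 86 rows 2
```

step_arm(series=[-0.01,0.045,0,0,-0.02,0.09,0,0,-0.03,0.135,0,0,-0.04,0.165,0,0,-0.04,0.167,0,0])

```text
time_s: 29.28
eef_pos: [696.3, -84.6, 84.3]
tool_rot: [3.136, 0.006, 1.571]
ft_force: [-0.2, 0.4, -1.2]
finger_gap: 59.6
```

step_arm(series=[0,0,0.03,0,0,0,0.06,0,0,0,0.08,0,0,0,0.085,0,0,0,0.087,0])

```text
time_s: 29.9
eef_pos: [697.1, -85.2, -2.0]
tool_rot: [3.135, 0.006, 1.571]
ft_force: [-0.4, 0.3, -0.6]
finger_gap: 59.4
```

step_arm(series=[0,0,0.001,0,0,0,0.002,0,0,0,0.002,0,0,0,0.002,0,0,0,0.002,0])

```text
time_s: 30.52
eef_pos: [697.1, -85.1, -3.9]
tool_rot: [3.135, 0.006, 1.571]
ft_force: [0.4, 0.4, -1.7]
finger_gap: 59.0
```

step_arm(series=[0,0,0.001,0,0,0,0.002,0,0,0,0.002,0,0,0,0.002,0,0,0,0.002,0])

```text
time_s: 31.15
eef_pos: [697.1, -85.1, -5.9]
tool_rot: [3.135, 0.006, 1.571]
ft_force: [-0.5, 0.1, -1.1]
finger_gap: 58.9
```

step_arm(series=[0,0,0,0,0,0,0,0,0,0,0,0,0,0,0,0,0,0,0,0], claw=0.87)

```text
time_s: 31.78
eef_pos: [697.2, -85.2, -5.9]
tool_rot: [3.135, 0.006, 1.571]
ft_force: [0.3, 1.5, -0.2]
finger_gap: 74.3
```

step_arm(series=[0,0,-0.02,0,0,0,-0.06,0,0,0,-0.1,0,0,0,-0.1,0,0,0,-0.1,0])

```text
time_s: 32.4
eef_pos: [696.4, -84.6, 94.5]
tool_rot: [3.135, 0.006, 1.571]
ft_force: [0.6, -0.1, 0.4]
finger_gap: 74.3
```

step_arm(series=[0,0,0,0,0,-0.06,0,0,0,-0.12,0,0,0,-0.16,0,0,0,-0.19,0,0], claw=0)

```text
time_s: 33.02
eef_pos: [503.6, -84.9, 93.3]
tool_rot: [3.136, 0.006, 1.571]
ft_force: [1.6, 0.4, -0.1]
finger_gap: -0.1
```

```bash
python3 plan.py 623,-70,60,90;python3 -c "
from br import *
t=snap('top','top2.png');briq(t,(165,232,262,395))
s=snap('side');briq(s,(225,350,215,285),33)
"
```

```text
t 33.02 pos [503.6 -84.9  93.3] rot [179.7   0.4  90. ] F [ 1.6  0.4 -0.1] gap -0.1 q [ 0.32  0.8  -0.41  1.85  0.55  0.6  -0.43]
 shift m [0.015 0.119 0.033] turn 0.0 dist 125 rows 3
briq [301.  191.6] 426 [697.4  76.2  35. ]
briq [330.1 194.5] 411 [696.3  -4.1  35. ]
briq [359.4 197. ] 408 [696.1 -85.1  35. ]
briq [242.1 288. ] 1502 [695.6   5.   33. ]
```

View pics/top2.png

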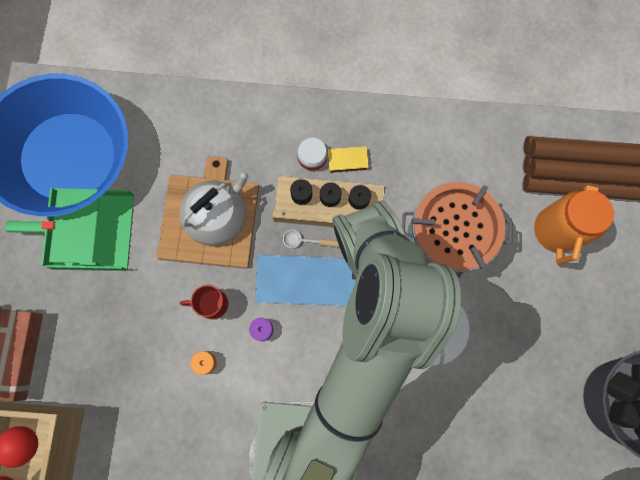

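All three stand in a row on the gauge, at (301,192), (330,195) and (359,197). Now I'll touch their tops with the shut fingertips.

step_arm(series=[0,0.05,0,0,0,0.1,0,0,0,0.15,0,0,0,0.19,0.01,0,0,0.2,0.03,0])

```text
time_s: 33.75
eef_pos: [705.7, -84.6, 63.2]
tool_rot: [3.136, 0.006, 1.571]
ft_force: [-0.4, -0.0, -0.9]
finger_gap: -0.1
```

step_arm(series=[0,0,0.01,0,0,0,0.016,0,0,0,0.02,0,0,0,0.022,0,0,0,0.022,0])

```text
time_s: 34.38
eef_pos: [705.9, -84.8, 41.5]
tool_rot: [3.136, 0.006, 1.571]
ft_force: [0.2, 0.6, -0.1]
finger_gap: 0.2
```

step_arm(series=[0,0,0.001,0,0,0,0.002,0,0,0,0.003,0,0,0,0.003,0,0,0,0.003,0])

```text
time_s: 35.0
eef_pos: [705.9, -84.8, 38.5]
tool_rot: [3.136, 0.006, 1.571]
ft_force: [-0.5, 0.2, 0.1]
finger_gap: -0.4
```

step_arm(series=[0,0,0.001,0,0,0,0.002,0,0,0,0.003,0,0,0,0.003,0,0,0,0.003,0])

```text
time_s: 35.62
eef_pos: [705.9, -84.8, 35.5]
tool_rot: [3.136, 0.006, 1.571]
ft_force: [-1.3, 0.1, 0.5]
finger_gap: 0.0
```

step_arm(series=[0,0,0.001,0,0,0,0.002,0,0,0,0.003,0,0,0,0.003,0,0,0,0.003,0])

```text
time_s: 36.25
eef_pos: [706.0, -84.9, 32.6]
tool_rot: [3.136, 0.006, 1.571]
ft_force: [-0.4, -0.0, -0.1]
finger_gap: 0.1
```

step_arm(series=[0,0,0.001,0,0,0,0.002,0,0,0,0.003,0,0,0,0.003,0,0,0,0.003,0])

```text
time_s: 36.88
eef_pos: [706.0, -84.9, 29.6]
tool_rot: [3.136, 0.006, 1.571]
ft_force: [-0.3, -1.0, 0.4]
finger_gap: -0.1
```

step_arm(series=[0,0,0.001,0,0,0,0.002,0,0,0,0.003,0,0,0,0.003,0,0,0,0.003,0])

```text
time_s: 37.5
eef_pos: [706.0, -84.9, 26.6]
tool_rot: [3.136, 0.006, 1.571]
ft_force: [0.5, 0.5, -0.4]
finger_gap: -0.1
```

step_arm(series=[0,0,0.001,0,0,0,0.001,0,0,0,0.002,0,0,0,0.002,0,0,0,0.002,0])

```text
time_s: 38.12
eef_pos: [706.0, -84.9, 24.6]
tool_rot: [3.136, 0.006, 1.571]
ft_force: [-0.0, 0.7, 0.9]
finger_gap: 0.5
```

step_arm(series=[0,0,0.001,0,0,0,0.001,0,0,0,0.002,0,0,0,0.002,0,0,0,0.002,0])

```text
time_s: 38.75
eef_pos: [706.3, -84.9, 23.7]
tool_rot: [3.135, 0.006, 1.571]
ft_force: [-6.1, -0.1, 14.9]
finger_gap: 0.1
```

Contact at TCP z≈24 with 15 N. On to the middle one and, for reference, the step.

step_arm(series=[0,0,-0.01,0,0,0,-0.025,0,0.03,0,-0.025,0,0.06,0,-0.025,0,0.081,0,-0.025,0])

```text
time_s: 39.38
eef_pos: [706.3, -2.3, 49.0]
tool_rot: [3.134, 0.006, 1.571]
ft_force: [0.2, 0.2, -0.4]
finger_gap: 0.0
```

step_arm(series=[0,0,0,0,0,0,0.006,0,0,0,0.01,0,0,0,0.012,0,0,0,0.012,0])

```text
time_s: 40.0
eef_pos: [706.3, -2.7, 36.7]
tool_rot: [3.135, 0.006, 1.571]
ft_force: [0.1, 0.4, 0.4]
finger_gap: -0.1
```

step_arm(series=[0,0,0.001,0,0,0,0.002,0,0,0,0.003,0,0,0,0.003,0,0,0,0.003,0])

```text
time_s: 40.62
eef_pos: [706.3, -2.7, 33.8]
tool_rot: [3.135, 0.006, 1.571]
ft_force: [0.1, 0.2, 0.4]
finger_gap: -0.3
```

step_arm(series=[0,0,0.001,0,0,0,0.001,0,0,0,0.001,0,0,0,0.001,0,0,0,0.001,0])

```text
time_s: 41.25
eef_pos: [706.4, -2.7, 32.8]
tool_rot: [3.135, 0.006, 1.571]
ft_force: [0.1, 0.4, -0.3]
finger_gap: -0.1
```

step_arm(series=[0,0,0.001,0,0,0,0.001,0,0,0,0.002,0,0,0,0.002,0,0,0,0.002,0])

```text
time_s: 41.88
eef_pos: [706.4, -2.7, 30.8]
tool_rot: [3.135, 0.006, 1.571]
ft_force: [-0.2, 0.2, -0.9]
finger_gap: -0.1
```

step_arm(series=[0,0,0.001,0,0,0,0.002,0,0,0,0.004,0,0,0,0.005,0,0,0,0.005,0])

```text
time_s: 42.5
eef_pos: [706.4, -2.7, 25.7]
tool_rot: [3.135, 0.006, 1.571]
ft_force: [-0.0, 0.1, 0.4]
finger_gap: 0.0
```

step_arm(series=[0,0,0.001,0,0,0,0.001,0,0,0,0.002,0,0,0,0.002,0,0,0,0.002,0])

```text
time_s: 43.12
eef_pos: [706.5, -2.7, 23.8]
tool_rot: [3.134, 0.006, 1.571]
ft_force: [0.1, 0.5, 3.5]
finger_gap: 0.3
```

step_arm(series=[0,0,-0.01,0,0,0,-0.025,0,0.03,0,-0.025,0,0.06,0,-0.025,0,0.08,0,-0.025,0])

```text
time_s: 43.75
eef_pos: [706.4, 79.0, 49.3]
tool_rot: [3.134, 0.005, 1.572]
ft_force: [0.6, 0.2, -0.6]
finger_gap: -0.1
```

step_arm(series=[0,0,0,0,0,0,0.006,0,0,0,0.01,0,0,0,0.012,0,0,0,0.012,0])

```text
time_s: 44.38
eef_pos: [706.5, 78.6, 37.1]
tool_rot: [3.134, 0.006, 1.572]
ft_force: [-1.1, 0.1, 0.0]
finger_gap: -0.0
```

step_arm(series=[0,0,0.001,0,0,0,0.002,0,0,0,0.002,0,0,0,0.002,0,0,0,0.002,0])

```text
time_s: 45.0
eef_pos: [706.5, 78.6, 35.2]
tool_rot: [3.134, 0.006, 1.572]
ft_force: [0.6, 0.1, -1.2]
finger_gap: -0.2
```

step_arm(series=[0,0,0.001,0,0,0,0.001,0,0,0,0.002,0,0,0,0.002,0,0,0,0.002,0])

```text
time_s: 45.62
eef_pos: [706.7, 78.7, 33.8]
tool_rot: [3.133, 0.005, 1.571]
ft_force: [-3.7, -0.4, 7.8]
finger_gap: 0.2
```

Contact at TCP z≈34, 10 mm higher than the other two. The briquette at y=77 is therefore high, and those at y=-4 and y=-85 are low. I'll fetch the middle one for the grate.

step_arm(series=[0,0,-0.03,0,0,0,-0.06,0,-0.03,-0.005,-0.06,0,-0.06,-0.01,-0.06,0,-0.083,-0.01,-0.06,0], claw=0.87)

```text
time_s: 46.25
eef_pos: [696.2, -5.5, 94.3]
tool_rot: [3.133, 0.006, 1.571]
ft_force: [0.6, -0.2, 0.5]
finger_gap: 74.4
```

```bash
python3 plan.py 696.5,-4,-8,90; python3 -c "
from br import *
briq(snap('side'),(225,350,215,285),33);briq(None,(165,232,262,395))"
```

```text
t 46.25 pos [696.2  -5.5  94.3] rot [179.5   0.3  90. ] F [ 0.6 -0.2  0.5] gap 74.4 q [ 0.13  1.05 -0.46  1.09  0.46  1.09 -0.33]
 shift m [0.002 0.    0.102] turn 0.0 dist 102 rows 2
briq [238.9 270.9] 2191 [714.2 -50.4  33. ]
briq [301.  191.6] 427 [697.4  76.2  35. ]
```

step_arm(series=[0.002,0,0.03,0,0.002,0,0.06,0,0.002,0,0.09,0,0.002,0,0.1,0,0.002,0,0.101,0])

```text
time_s: 46.98
eef_pos: [697.5, -5.5, -6.8]
tool_rot: [3.133, 0.006, 1.569]
ft_force: [0.5, -0.3, -0.1]
finger_gap: 74.5
```

step_arm(series=[0,0,0,0,0,0,0,0,0,0,0,0,0,0,0,0,0,0,0,0], claw=0, grip_force=30)

```text
time_s: 47.6
eef_pos: [698.2, -5.3, -5.4]
tool_rot: [3.131, 0.006, 1.569]
ft_force: [-0.6, 0.5, 7.0]
finger_gap: 59.1
```

step_arm(series=[0,0,-0.03,0,0,0,-0.08,0,0,0,-0.14,0,0,0,-0.2,0,0,0,-0.25,0])

```text
time_s: 48.22
eef_pos: [695.6, -3.7, 247.8]
tool_rot: [3.13, 0.006, 1.569]
ft_force: [0.4, 0.5, -1.6]
finger_gap: 58.7
```

```bash
python3 plan.py 575.5,-319,240,0 575.5,-319,108,0
```

```text
t 48.23 pos [695.6  -3.7 247.8] rot [179.3   0.3  89.9] F [ 0.4  0.5 -1.6] gap 58.7 q [ 0.11  0.92 -0.49  0.86  0.39  1.43 -0.26]
 shift m [-0.316 -0.119  0.008] turn 89.9 dist 338 rows 9
 shift m [0.    0.    0.132] turn -0.0 dist 132 rows 3
```

step_arm(series=[-0.03,-0.01,0,9,-0.065,-0.024,0,18,-0.1,-0.037,0,27,-0.135,-0.05,0,36,-0.165,-0.062,0,45])

```text
time_s: 48.85
eef_pos: [632.6, -169.9, 248.7]
tool_rot: [3.128, -0.005, 0.778]
ft_force: [0.4, 0.8, -1.2]
finger_gap: 59.2
```

```bash
python3 plan.py 575.5,-319,245,0
```

```text
t 48.85 pos [ 632.6 -169.9  248.7] rot [179.2  -0.3  44.6] F [ 0.4  0.8 -1.2] gap 59.2 q [ 0.34  0.81 -0.33  1.08  0.25  1.27 -0.76]
 shift m [-0.145  0.066  0.004] turn 44.6 dist 160 rows 5
```

step_arm(series=[-0.03,0.014,0,9,-0.062,0.028,0,18,-0.095,0.043,0,27,-0.128,0.058,0,36,-0.145,0.066,0,44.6])

```text
time_s: 49.48
eef_pos: [574.7, -320.5, 249.5]
tool_rot: [3.135, -0.013, -0.007]
ft_force: [0.5, 0.8, -1.6]
finger_gap: 59.1
```

```bash
python3 plan.py 575.5,-319,115,0
```

```text
t 49.48 pos [ 574.7 -320.5  249.5] rot [179.6  -0.8  -0.4] F [ 0.5  0.8 -1.6] gap 59.1 q [ 0.52  0.81 -0.14  1.07  0.11  1.26 -1.19]
 shift m [ 0.001 -0.002  0.135] turn -0.4 dist 135 rows 3
```

step_arm(series=[0.001,-0.002,0.03,0,0.001,-0.002,0.065,0,0.001,-0.002,0.1,0,0.001,-0.002,0.125,0,0.001,-0.002,0.134,0])

```text
time_s: 50.1
eef_pos: [577.2, -319.1, 114.8]
tool_rot: [3.136, -0.012, -0.007]
ft_force: [-0.1, -0.4, -0.6]
finger_gap: 59.1
```

step_arm(series=[0,0,0.001,0,0,0,0.002,0,0,0,0.003,0,0,0,0.003,0,0,0,0.003,0])

```text
time_s: 50.72
eef_pos: [577.3, -319.2, 112.0]
tool_rot: [3.136, -0.012, -0.007]
ft_force: [-1.0, -0.1, -1.4]
finger_gap: 59.0
```

step_arm(series=[-0.002,0,0,0,-0.002,0,0.001,0,-0.002,0,0.0015,0,-0.002,0,0.002,0,-0.002,0,0.002,0])

```text
time_s: 51.35
eef_pos: [575.6, -319.3, 110.6]
tool_rot: [3.135, -0.013, -0.007]
ft_force: [-0.4, 0.7, 7.8]
finger_gap: 58.9
```

step_arm(series=[0,0,0,0,0,0,0,0,0,0,0,0,0,0,0,0,0,0,0,0], claw=0.85)

```text
time_s: 51.98
eef_pos: [575.6, -319.3, 110.6]
tool_rot: [3.135, -0.013, -0.007]
ft_force: [0.5, -0.0, -0.5]
finger_gap: 72.5
```

step_arm(series=[0,0,-0.02,0,0,0,-0.06,0,0,0,-0.11,0,0,0,-0.14,0,0,0,-0.14,0])

```text
time_s: 52.6
eef_pos: [574.4, -318.6, 252.6]
tool_rot: [3.134, -0.016, -0.007]
ft_force: [-0.5, -0.7, -1.1]
finger_gap: 72.8
```

```bash
python3 plan.py 696.5,-85,200,90; python3 -c "
from br import *
briq(None,(165,232,262,395))
s=snap('side');print(proj(s,[[575.5,-319,167],[641.5,-319,167]]))
a=np.ascontiguousarray(s['frame'])[110:240,200:370,::-1]
cv2.imwrite('pics/c8.png',cv2.resize(a,None,fx=3,fy=3,interpolation=cv2.INTER_CUBIC))"
```

```text
t 52.6 pos [ 574.4 -318.6  252.6] rot [179.5  -0.9  -0.4] F [-0.5 -0.7 -1.1] gap 72.8 q [ 0.52  0.8  -0.15  1.07  0.11  1.26 -1.2 ]
 shift m [ 0.12  -0.235  0.053] turn -90.4 dist 269 rows 10
briq [301.1 191.7] 431 [697.2  76.1  35. ]
briq [378.9 198.2] 420 [ 697.2 -138.7   35. ]
[[300.3 168.6]
 [276.7 167.5]]
```

View pics/c8.png

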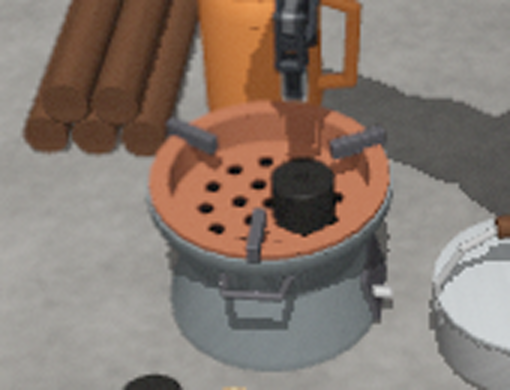

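The first low briquette stands on the grate at crop (303,195). The other low one has been knocked along the gauge from y=-85 to (697,-139), and its blob area of 420 says it is still upright. I'll go there.

step_arm(series=[0.02,-0.03,0,-10,0.04,-0.065,0,-20,0.06,-0.095,0,-30,0.08,-0.13,0,-40,0.1,-0.155,0,-50], claw=0.9)

```text
time_s: 53.32
eef_pos: [675.0, -162.2, 249.1]
tool_rot: [3.129, -0.003, 0.872]
ft_force: [0.0, -0.0, -0.1]
finger_gap: 76.9
```

```bash
python3 plan.py 697,-139,130,90
```

```text
t 53.33 pos [ 675.  -162.2  249.1] rot [179.3  -0.2  50. ] F [ 0.  -0.  -0.1] gap 76.9 q [ 0.3   0.9  -0.34  0.87  0.27  1.4  -0.66]
 shift m [0.032 0.002 0.119] turn -40.0 dist 123 rows 5
```

step_arm(series=[0.008,0,0,-10,0.016,0,0,-20,0.024,0.001,0.03,-30,0.032,0.002,0.07,-40,0.032,0.002,0.119,-40])

```text
time_s: 53.95
eef_pos: [698.4, -138.9, 127.9]
tool_rot: [3.131, 0.005, 1.574]
ft_force: [1.1, 0.4, -0.4]
finger_gap: 76.7
```

```bash
python3 plan.py 697,-139,-5,90; python3 -c "
from br import *
s=snap('side');briq(s,(225,275,215,285),33); briq(None,(165,232,262,395))"
```

```text
t 53.95 pos [ 698.4 -138.9  127.9] rot [179.4   0.3  90.2] F [ 1.1  0.4 -0.4] gap 76.7 q [ 0.31  1.04 -0.47  0.97  0.44  1.2  -0.1 ]
 shift m [-0.    -0.001  0.133] turn 0.2 dist 133 rows 3
briq [251.1 247. ] 437 [ 696.1 -136.8   33. ]
briq [301.  191.6] 427 [697.4  76.3  35. ]
briq [374.2 197. ] 194 [ 699.5 -125.5   35. ]
```

step_arm(series=[0,-0.001,0.03,0,0,-0.001,0.07,0,0,-0.001,0.11,0,0,-0.001,0.13,0,0,-0.001,0.133,0])

```text
time_s: 54.68
eef_pos: [695.2, -140.0, -8.5]
tool_rot: [3.14, 0.004, 1.571]
ft_force: [0.1, 1.0, -0.0]
finger_gap: 76.8
```

step_arm(series=[0,0,0,0,0,0,0,0,0,0,0,0,0,0,0,0,0,0,0,0], claw=0, grip_force=30)

```text
time_s: 55.3
eef_pos: [696.2, -140.1, -6.6]
tool_rot: [3.137, 0.005, 1.571]
ft_force: [-0.8, -0.6, 8.2]
finger_gap: 59.4
```

step_arm(series=[0,0,-0.03,0,0,0,-0.08,0,0,0,-0.14,0,0,0,-0.2,0,0,0,-0.25,0])

```text
time_s: 55.92
eef_pos: [695.0, -138.9, 247.2]
tool_rot: [3.135, 0.005, 1.571]
ft_force: [0.2, -0.1, -2.1]
finger_gap: 59.1
```

```bash
python3 plan.py 642,-319,245,0
```

```text
t 55.92 pos [ 695.  -138.9  247.2] rot [179.6   0.3  90. ] F [ 0.2 -0.1 -2.1] gap 59.1 q [ 0.29  0.95 -0.48  0.77  0.39  1.48 -0.04]
 shift m [-0.18  -0.053  0.002] turn 90.0 dist 188 rows 9
```

step_arm(series=[-0.015,-0.005,0,9,-0.035,-0.01,0,18,-0.055,-0.016,0,27,-0.075,-0.022,0,36,-0.095,-0.028,0,45])

```text
time_s: 56.55
eef_pos: [666.8, -234.4, 248.4]
tool_rot: [3.133, -0.002, 0.78]
ft_force: [0.6, 1.5, -2.1]
finger_gap: 59.2
```

```bash
python3 plan.py 642,-319,245,0
```

```text
t 56.55 pos [ 666.8 -234.4  248.4] rot [ 1.795e+02 -1.000e-01  4.470e+01] F [ 0.6  1.5 -2.1] gap 59.2 q [ 0.39  0.93 -0.33  0.78  0.27  1.45 -0.64]
 shift m [-0.077  0.043  0.003] turn 44.7 dist 88 rows 5
```

step_arm(series=[-0.016,0.009,0,9,-0.032,0.018,0,18,-0.048,0.026,0,27,-0.064,0.035,0,36,-0.077,0.043,0,44.7])

```text
time_s: 57.18
eef_pos: [642.0, -319.7, 249.7]
tool_rot: [3.137, -0.009, -0.005]
ft_force: [1.1, 0.3, -1.4]
finger_gap: 59.2
```

```bash
python3 plan.py 642,-319,113,0
```

```text
t 57.17 pos [ 642.  -319.7  249.7] rot [179.7  -0.5  -0.3] F [ 1.1  0.3 -1.4] gap 59.2 q [ 0.46  0.95 -0.17  0.71  0.14  1.47 -1.23]
 shift m [-0.    -0.001  0.137] turn -0.3 dist 137 rows 3
```

step_arm(series=[-0.001,-0.001,0.03,0,-0.001,-0.001,0.065,0,-0.001,-0.001,0.1,0,-0.001,-0.001,0.125,0,-0.001,-0.001,0.136,0])

```text
time_s: 57.8
eef_pos: [642.0, -319.2, 113.3]
tool_rot: [3.137, -0.008, -0.005]
ft_force: [-0.2, -0.4, -1.0]
finger_gap: 58.8
```

step_arm(series=[0,0,0.001,0,0,0,0.002,0,0,0,0.003,0,0,0,0.003,0,0,0,0.003,0])

```text
time_s: 58.42
eef_pos: [642.1, -319.2, 110.5]
tool_rot: [3.137, -0.008, -0.005]
ft_force: [0.6, -0.2, -1.7]
finger_gap: 58.8
```

step_arm(series=[0,0,0.001,0,0,0,0.001,0,0,0,0.0015,0,0,0,0.0015,0,0,0,0.0015,0])

```text
time_s: 59.05
eef_pos: [642.5, -319.3, 109.5]
tool_rot: [3.137, -0.009, -0.005]
ft_force: [0.4, 1.1, 5.8]
finger_gap: 59.1
```

step_arm(series=[0,0,0,0,0,0,0,0,0,0,0,0,0,0,0,0,0,0,0,0], claw=0.85)

```text
time_s: 59.68
eef_pos: [642.4, -319.3, 109.5]
tool_rot: [3.137, -0.009, -0.005]
ft_force: [-0.4, 0.6, 0.2]
finger_gap: 72.3
```

step_arm(series=[0,0,-0.02,0,0,0,-0.06,0,0,0,-0.11,0,0,0,-0.14,0,0,0,-0.14,0])

```text
time_s: 60.3
eef_pos: [641.8, -318.8, 251.7]
tool_rot: [3.135, -0.013, -0.005]
ft_force: [0.0, 0.3, -1.0]
finger_gap: 72.5
```

```bash
python3 plan.py 697,76,130,90; python3 -c "
from br import *
s=snap('side')
briq(s,(140,200,255,330),145)
briq(s,(225,350,215,285),33)"
```

```text
t 60.3 pos [ 641.8 -318.8  251.7] rot [179.6  -0.7  -0.3] F [ 0.   0.3 -1. ] gap 72.5 q [ 0.46  0.95 -0.17  0.72  0.14  1.47 -1.23]
 shift m [ 0.053 -0.395  0.122] turn -90.3 dist 417 rows 10
briq [276.8 173.4] 411 [ 642.9 -319.7  145. ]
briq [300.8 175.1] 422 [ 574.5 -317.2  145. ]
briq [237. 310.] 592 [696.   74.3  33. ]
```

Both low briquettes stand on the grate. Now the high one goes back to the sheet.

step_arm(series=[0.005,-0.04,0,-10,0.012,-0.09,0,-20,0.02,-0.14,0,-30,0.026,-0.19,0,-40,0.03,-0.23,0,-48], claw=0.9)

```text
time_s: 60.98
eef_pos: [672.2, -86.5, 248.0]
tool_rot: [3.132, -0.002, 0.839]
ft_force: [-0.3, -0.7, 0.2]
finger_gap: 77.0
```

```bash
python3 plan.py 696.5,76,130,90
```

```text
t 60.98 pos [672.2 -86.5 248. ] rot [ 1.794e+02 -1.000e-01  4.810e+01] F [-0.3 -0.7  0.2] gap 77.0 q [ 0.2   0.86 -0.35  0.96  0.27  1.35 -0.82]
 shift m [ 0.137 -0.09   0.118] turn -41.9 dist 202 rows 5
```

step_arm(series=[0.03,-0.02,0.01,-9,0.06,-0.04,0.03,-18,0.09,-0.06,0.06,-27,0.12,-0.08,0.09,-36,0.137,-0.09,0.118,-41.9])

```text
time_s: 61.6
eef_pos: [697.0, 77.2, 127.3]
tool_rot: [3.135, 0.004, 1.577]
ft_force: [0.7, -0.8, 0.5]
finger_gap: 77.3
```

```bash
python3 plan.py 696.5,76,-6,90
```

```text
t 61.6 pos [697.   77.2 127.3] rot [179.6   0.2  90.4] F [ 0.7 -0.8  0.5] gap 77.3 q [ 0.01  1.03 -0.48  1.02  0.45  1.18 -0.43]
 shift m [-0.001 -0.001  0.133] turn 0.4 dist 133 rows 3
```

step_arm(series=[-0.001,-0.001,0.03,0,-0.001,0,0.07,0,-0.001,0,0.11,0,-0.001,0,0.13,0,-0.001,0,0.133,0])

```text
time_s: 62.22
eef_pos: [697.4, 75.7, -6.7]
tool_rot: [3.136, 0.004, 1.577]
ft_force: [0.7, -0.2, 0.7]
finger_gap: 76.4
```

step_arm(series=[0,0,0,0,0,0,0,0,0,0,0,0,0,0,0,0,0,0,0,0], claw=0, grip_force=30)

```text
time_s: 62.85
eef_pos: [698.0, 75.8, -5.4]
tool_rot: [3.135, 0.004, 1.577]
ft_force: [-0.5, 0.2, 8.1]
finger_gap: 59.3
```

step_arm(series=[0,0,-0.03,0,0,0,-0.07,0,0,0,-0.1,0,0,-0.02,-0.1,0,0,-0.05,-0.1,0])

```text
time_s: 63.48
eef_pos: [646.9, 75.9, 94.7]
tool_rot: [3.134, 0.003, 1.577]
ft_force: [0.8, 0.3, -1.3]
finger_gap: 59.5
```

```bash
python3 plan.py 461,10,90,90 461,10,-4,90
```

```text
t 63.48 pos [646.9  75.9  94.7] rot [179.5   0.2  90.3] F [ 0.8  0.3 -1.3] gap 59.5 q [ 0.03  0.98 -0.47  1.3   0.48  0.96 -0.52]
 shift m [-0.065 -0.186  0.005] turn 0.3 dist 197 rows 4
 shift m [0.    0.    0.094] turn -0.0 dist 94 rows 2
```

step_arm(series=[-0.015,-0.045,0,0,-0.03,-0.09,0,0,-0.045,-0.135,0,0,-0.06,-0.175,0,0,-0.065,-0.186,0,0])

```text
time_s: 64.1
eef_pos: [459.7, 8.8, 94.3]
tool_rot: [3.134, 0.004, 1.576]
ft_force: [1.4, -0.1, -1.4]
finger_gap: 58.9
```

step_arm(series=[0,0,0.03,0,0,0,0.06,0,0,0,0.08,0,0,0,0.09,0,0,0,0.096,0])

```text
time_s: 64.72
eef_pos: [460.7, 8.5, -1.6]
tool_rot: [3.133, 0.004, 1.576]
ft_force: [-0.3, -0.3, -0.9]
finger_gap: 59.3
```

step_arm(series=[0,0,0.001,0,0,0,0.002,0,0,0,0.003,0,0,0,0.004,0,0,0,0.004,0])

```text
time_s: 65.35
eef_pos: [460.7, 8.5, -5.6]
tool_rot: [3.133, 0.004, 1.576]
ft_force: [-0.7, 0.2, -2.1]
finger_gap: 59.3
```

step_arm(series=[0,0,0.001,0,0,0,0.0015,0,0,0,0.002,0,0,0,0.002,0,0,0,0.002,0])

```text
time_s: 65.97
eef_pos: [460.8, 8.5, -7.4]
tool_rot: [3.133, 0.004, 1.576]
ft_force: [-1.1, -0.5, 5.6]
finger_gap: 59.2
```

step_arm(series=[0,0,0,0,0,0,0,0,0,0,0,0,0,0,0,0,0,0,0,0], claw=0.9)

```text
time_s: 66.6
eef_pos: [460.8, 8.5, -7.4]
tool_rot: [3.133, 0.004, 1.576]
ft_force: [0.2, -0.8, -0.0]
finger_gap: 76.9
```

step_arm(series=[0,0,-0.03,0,0,0,-0.09,0,0,0,-0.15,0,0,0,-0.21,0,0,0,-0.25,0])

```text
time_s: 67.22
eef_pos: [458.6, 9.5, 245.1]
tool_rot: [3.131, 0.004, 1.576]
ft_force: [1.0, -0.4, -1.3]
finger_gap: 77.0
```

```bash
python3 plan.py 612,304,240,139
```

```text
t 67.22 pos [458.6   9.5 245.1] rot [179.4   0.2  90.3] F [ 1.  -0.4 -1.3] gap 77.0 q [ 0.28  0.53 -0.63  1.82  0.39  0.91 -0.52]
 shift m [0.294 0.155 0.005] turn -48.7 dist 332 rows 7
```

step_arm(series=[0.04,0.02,0,-8,0.085,0.045,0,-16,0.13,0.068,0,-25,0.175,0.092,0,-33,0.215,0.115,0,-41])

```text
time_s: 67.85
eef_pos: [572.9, 226.7, 245.3]
tool_rot: [3.137, 0.01, 2.296]
ft_force: [-0.4, -0.2, 0.5]
finger_gap: 76.4
```

```bash
python3 plan.py 612,304,220,139 612,304,131,139
```

```text
t 67.85 pos [572.9 226.7 245.3] rot [179.7   0.6 131.6] F [-0.4 -0.2  0.5] gap 76.4 q [-0.11  0.81 -0.76  1.25  0.56  1.29 -0.14]
 shift m [0.032 0.081 0.025] turn -7.4 dist 90 rows 2
 shift m [0.    0.    0.089] turn -0.0 dist 89 rows 2
```

step_arm(series=[0.015,0.04,0,-4,0.032,0.08,0,-7.4,0.032,0.081,0.015,-7.4,0.032,0.081,0.025,-7.4,0.032,0.081,0.025,-7.4])

```text
time_s: 68.47
eef_pos: [612.4, 302.9, 219.9]
tool_rot: [3.139, 0.011, 2.424]
ft_force: [0.2, 0.5, 0.9]
finger_gap: 77.0
```

```bash
python3 plan.py 612,304,131,139; python3 -c "
from m import *
t=snap('top');s=snap('side')
a=np.ascontiguousarray(t['frame'])[140:280,150:280,::-1];b=np.ascontiguousarray(s['frame'])[310:450,185:315,::-1]
cv2.imwrite('pics/c9.png',cv2.resize(np.hstack([a,b]),None,fx=3,fy=3,interpolation=cv2.INTER_CUBIC))"
```

```text
t 68.47 pos [612.4 302.9 219.9] rot [179.9   0.6 138.9] F [0.2 0.5 0.9] gap 77.0 q [-0.26  0.95 -0.75  0.97  0.61  1.4  -0.02]
 shift m [0.001 0.001 0.089] turn -0.1 dist 89 rows 2
```

View pics/c9.png

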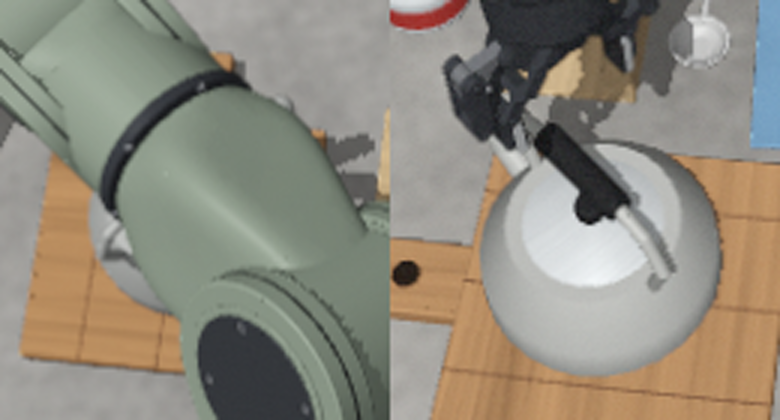

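In the side crop the fingers at (510,130) and (628,55) straddle the black grip's axis, which is centred at (583,168). I'll descend and grip.

step_arm(series=[0.001,0.001,0.02,0,0.001,0.001,0.045,0,0.001,0.001,0.07,0,0.001,0.001,0.085,0,0.001,0.001,0.088,0])

```text
time_s: 69.2
eef_pos: [613.6, 304.2, 132.8]
tool_rot: [3.138, 0.011, 2.424]
ft_force: [-0.2, -0.1, -0.4]
finger_gap: 76.7
```

step_arm(series=[0,0,0,0,0,0,0,0,0,0,0,0,0,0,0,0,0,0,0,0], claw=0, grip_force=80)

```text
time_s: 69.82
eef_pos: [614.0, 304.6, 133.4]
tool_rot: [3.136, 0.011, 2.424]
ft_force: [3.8, 4.0, 5.9]
finger_gap: 19.8
```

step_arm(series=[0,0,-0.004,0,0,0,-0.01,0,0,0,-0.018,0,0,0,-0.028,0,0,0,-0.035,0])

```text
time_s: 70.45
eef_pos: [613.7, 304.8, 169.3]
tool_rot: [3.136, 0.011, 2.424]
ft_force: [0.6, 0.5, -7.6]
finger_gap: 19.6
```

```bash
python3 plan.py 612,304,320,139 660,0,320,90
```

```text
t 70.45 pos [613.7 304.8 169.3] rot [179.7   0.6 138.9] F [ 0.6  0.5 -7.6] gap 19.6 q [-0.25  1.   -0.74  1.05  0.64  1.29 -0.06]
 shift m [ 0.001 -0.002 -0.151] turn -0.1 dist 151 rows 3
 shift m [-0.236 -0.198 -0.   ] turn 49.0 dist 308 rows 6
```

The kettle is held. Lift it and carry it over to the stove.

step_arm(series=[0,0,-0.015,0,0,0,-0.045,0,0,0,-0.085,0,0,0,-0.125,0,0,0,-0.155,0])

```text
time_s: 71.08
eef_pos: [611.5, 305.5, 327.0]
tool_rot: [3.134, 0.011, 2.424]
ft_force: [0.0, -0.3, -7.9]
finger_gap: 19.4
```

step_arm(series=[-0.007,-0.008,0,0,-0.02,-0.023,0,0,-0.036,-0.042,0,0,-0.055,-0.065,0,0,-0.075,-0.087,0,0])

```text
time_s: 71.7
eef_pos: [610.3, 188.5, 326.2]
tool_rot: [3.136, 0.011, 2.424]
ft_force: [-0.0, 0.4, -7.7]
finger_gap: 19.4
```

step_arm(series=[-0.023,-0.027,0,0,-0.046,-0.053,0,0,-0.068,-0.08,0,0,-0.091,-0.106,0,0,-0.114,-0.133,0,0])

```text
time_s: 72.32
eef_pos: [607.9, 11.3, 325.5]
tool_rot: [3.137, 0.01, 2.423]
ft_force: [0.1, -0.7, -7.4]
finger_gap: 19.4
```

```bash
python3 plan.py 610,-327,322,139
```

```text
t 72.33 pos [607.9  11.3 325.5] rot [179.7   0.6 138.8] F [ 0.1 -0.7 -7.4] gap 19.4 q [ 0.26  0.74 -0.83  1.11  0.53  1.48  0.38]
 shift m [-0.224 -0.253  0.004] turn -0.2 dist 338 rows 7
```

step_arm(series=[-0.01,-0.011,0,0,-0.03,-0.034,0,0,-0.055,-0.062,0,0,-0.08,-0.09,0,0,-0.105,-0.118,0,0])

```text
time_s: 72.95
eef_pos: [608.6, -148.0, 325.2]
tool_rot: [3.137, 0.009, 2.423]
ft_force: [0.6, -0.1, -7.1]
finger_gap: 19.5
```

step_arm(series=[-0.025,-0.028,0,0,-0.05,-0.057,0,0,-0.075,-0.085,0,0,-0.097,-0.11,0,0,-0.112,-0.127,0,0])

```text
time_s: 73.58
eef_pos: [608.7, -318.9, 324.7]
tool_rot: [3.138, 0.008, 2.423]
ft_force: [-0.2, 0.8, -6.6]
finger_gap: 19.6
```

```bash
python3 plan.py 609.5,-331,322,139
```

```text
t 73.58 pos [ 608.7 -318.9  324.7] rot [179.8   0.5 138.8] F [-0.2  0.8 -6.6] gap 19.6 q [ 0.64  0.91 -0.82  0.68  0.62  1.7   1.01]
 shift m [-0.009 -0.009  0.003] turn -0.2 dist 12 rows 1
```

step_arm(series=[-0.004,-0.004,0,0,-0.009,-0.009,0,0,-0.009,-0.009,0.008,0,-0.009,-0.009,0.018,0,-0.009,-0.009,0.024,0])

```text
time_s: 74.2
eef_pos: [609.6, -331.3, 299.9]
tool_rot: [3.138, 0.007, 2.423]
ft_force: [-0.5, 0.4, -7.4]
finger_gap: 19.6
```

```bash
python3 plan.py 609.5,-331,285.4,139; python3 -c "
from m import *
s=snap('side')
b=np.ascontiguousarray(s['frame'])[90:240,215:365,::-1]
cv2.imwrite('pics/c10.png',cv2.resize(b,None,fx=4,fy=4,interpolation=cv2.INTER_CUBIC))
P=proj(s,[[608.6,-331,187],[608.6,-331,272],[608.6,-331,158]]);print((P-[215,90])*4)
th=np.linspace(0,2*np.pi,200);C=lambda r,z:proj(s,np.c_[608.6+r*np.cos(th),-331+r*np.sin(th),0*th+z])
for r,z in((88,230),(116,150)):
  c=(C(r,z)-[215,90])*4;print(r,z,c.min(0),c.max(0))
"
```

```text
t 74.2 pos [ 609.6 -331.3  299.9] rot [179.8   0.4 138.8] F [-0.5  0.4 -7.4] gap 19.6 q [ 0.66  0.93 -0.81  0.71  0.63  1.65  1.02]
 shift m [0.    0.    0.014] turn -0.2 dist 14 rows 1
[[294.5 278.7]
 [288.5 178.4]
 [296.5 311.1]]
88 230 [161.7 152.8] [421.3 312.2]
116 150 [132.4 219.4] [461.7 432.1]
```

View pics/c10.png

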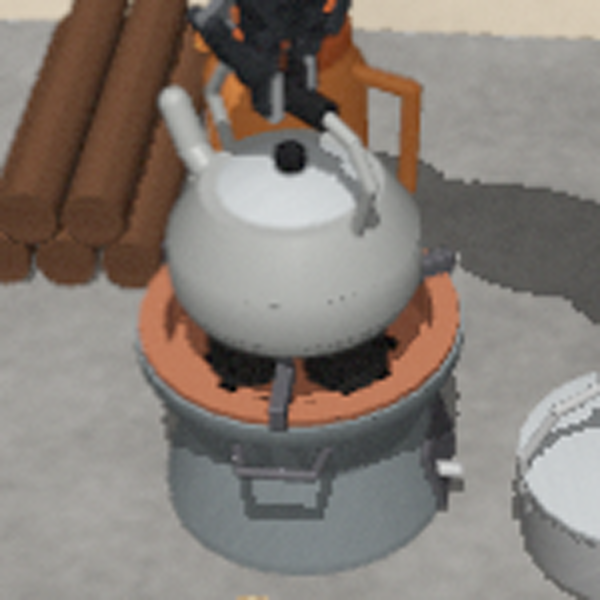

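The kettle is centred over the stove: its silhouette spans x 163 to 421 against a predicted 162 to 421, and both briquettes are below. I'll lower it.

step_arm(series=[0,0,0.003,0,0,0,0.007,0,0,0,0.01,0,0,0,0.012,0,0,0,0.012,0])

```text
time_s: 74.88
eef_pos: [609.6, -331.5, 287.3]
tool_rot: [3.138, 0.007, 2.423]
ft_force: [-0.3, 0.5, -7.7]
finger_gap: 19.5
```

step_arm(series=[0,0,0.0005,0,0,0,0.001,0,0,0,0.0015,0,0,0,0.002,0,0,0,0.002,0])

```text
time_s: 75.5
eef_pos: [609.8, -331.4, 285.6]
tool_rot: [3.138, 0.007, 2.423]
ft_force: [1.5, 0.7, -2.6]
finger_gap: 19.7
```

step_arm(series=[0,0,0.0005,0,0,0,0.0005,0,0,0,0.0005,0,0,0,0.0005,0,0,0,0.0005,0])

```text
time_s: 76.12
eef_pos: [609.9, -331.2, 285.5]
tool_rot: [3.137, 0.008, 2.423]
ft_force: [0.0, 2.1, 5.3]
finger_gap: 19.5
```

step_arm(series=[0,0,0,0,0,0,0,0,0,0,0,0,0,0,0,0,0,0,0,0], claw=0.8)

```text
time_s: 76.75
eef_pos: [609.9, -331.3, 285.4]
tool_rot: [3.137, 0.008, 2.423]
ft_force: [1.2, 1.2, 0.5]
finger_gap: 68.5
```

step_arm(series=[0,0,-0.02,0,0,0,-0.05,0,0,0,-0.08,0,0,0,-0.09,0,0,0,-0.09,0])

```text
time_s: 77.38
eef_pos: [609.5, -330.8, 375.7]
tool_rot: [3.137, 0.009, 2.424]
ft_force: [0.4, 0.7, -1.1]
finger_gap: 68.3
```

```bash
python3 plan.py 355.5,-292,340,14.7 355.5,-292,107.5,14.7
```

```text
t 77.38 pos [ 609.5 -330.8  375.7] rot [179.7   0.5 138.9] F [ 0.4  0.7 -1.1] gap 68.3 q [ 0.57  0.93 -0.78  0.38  0.65  1.91  1.14]
 shift m [ 0.217 -0.138  0.036] turn 124.2 dist 259 rows 13
 shift m [0.    0.    0.232] turn -0.0 dist 232 rows 5
```

step_arm(series=[0.02,-0.013,0,10,0.04,-0.026,0,20,0.06,-0.04,0,30,0.08,-0.052,0,40,0.1,-0.065,0,50])

```text
time_s: 78.0
eef_pos: [490.0, -313.7, 373.7]
tool_rot: [3.133, 0.001, 1.544]
ft_force: [0.4, 0.3, 0.1]
finger_gap: 68.4
```

```bash
python3 plan.py 355.5,-292,300,14.7
```

```text
t 78.0 pos [ 490.  -313.7  373.7] rot [1.795e+02 1.000e-01 8.850e+01] F [0.4 0.3 0.1] gap 68.4 q [ 0.83  0.65 -0.74  1.09  0.42  1.53  0.16]
 shift m [ 0.018 -0.135  0.074] turn 73.8 dist 155 rows 8
```

step_arm(series=[0.002,-0.018,0,10,0.005,-0.037,0,20,0.008,-0.056,0,30,0.01,-0.075,0,40,0.012,-0.092,0,50])

```text
time_s: 78.62
eef_pos: [397.0, -299.1, 372.2]
tool_rot: [3.136, -0.006, 0.665]
ft_force: [0.6, 0.5, -0.2]
finger_gap: 68.0
```

```bash
python3 plan.py 355.5,-292,250,14.7
```

```text
t 78.62 pos [ 397.  -299.1  372.2] rot [179.7  -0.3  38.1] F [ 0.6  0.5 -0.2] gap 68.0 q [ 0.89  0.46 -0.55  1.41  0.24  1.33 -0.57]
 shift m [-0.028 -0.031  0.122] turn 23.4 dist 129 rows 3
```

step_arm(series=[-0.01,-0.012,0.02,8,-0.02,-0.022,0.05,16,-0.028,-0.031,0.08,23.4,-0.028,-0.031,0.11,23.4,-0.028,-0.031,0.122,23.4])

```text
time_s: 79.25
eef_pos: [355.9, -291.6, 248.5]
tool_rot: [3.141, -0.006, 0.256]
ft_force: [-0.2, -1.0, -0.0]
finger_gap: 68.1
```

```bash
python3 plan.py 355.5,-292,107.5,14.7
```

```text
t 79.25 pos [ 355.9 -291.6  248.5] rot [180.   -0.4  14.6] F [-0.2 -1.  -0. ] gap 68.1 q [ 0.87  0.5  -0.42  1.8   0.25  0.89 -0.97]
 shift m [-0.     0.     0.141] turn -0.1 dist 141 rows 3
```

step_arm(series=[-0.001,0,0.03,0,-0.001,0,0.07,0,-0.001,0,0.11,0,-0.001,0,0.135,0,-0.001,0,0.141,0])

```text
time_s: 79.88
eef_pos: [355.5, -291.3, 106.8]
tool_rot: [-3.141, -0.005, 0.256]
ft_force: [-1.0, 0.1, 1.4]
finger_gap: 68.0
```

step_arm(series=[0,0,0,0,0,0,0,0,0,0,0,0,0,0,0,0,0,0,0,0], claw=0, grip_force=80)

```text
time_s: 80.5
eef_pos: [355.7, -291.2, 107.5]
tool_rot: [-3.141, -0.006, 0.256]
ft_force: [-0.6, 3.7, 8.7]
finger_gap: 19.8
```

step_arm(series=[0,0,-0.005,0,0,0,-0.02,0,0,0,-0.05,0,0,0,-0.08,0,0,0,-0.1,0])

```text
time_s: 81.12
eef_pos: [355.0, -291.5, 209.1]
tool_rot: [3.141, -0.006, 0.256]
ft_force: [-0.9, 0.2, -7.3]
finger_gap: 19.7
```

```bash
python3 plan.py 420,0,220,40 606,310,220,90
```

```text
t 81.12 pos [ 355.  -291.5  209.1] rot [180.   -0.4  14.6] F [-0.9  0.2 -7.3] gap 19.7 q [ 0.86  0.55 -0.4   1.88  0.29  0.77 -1.01]
 shift m [ 0.137 -0.266 -0.011] turn -25.4 dist 299 rows 6
 shift m [ 0.342 -0.118 -0.   ] turn -50.0 dist 362 rows 7
```

step_arm(series=[0.004,-0.008,-0.005,-1,0.014,-0.027,-0.012,-3,0.027,-0.053,-0.02,-6,0.042,-0.082,-0.028,-9,0.058,-0.113,-0.03,-12])

```text
time_s: 81.75
eef_pos: [382.4, -165.1, 239.5]
tool_rot: [3.14, -0.006, 0.469]
ft_force: [1.2, 0.8, -6.9]
finger_gap: 19.5
```

```bash
python3 plan.py 420,0,240,45 606,310,240,85
```

```text
t 81.75 pos [ 382.4 -165.1  239.5] rot [179.9  -0.3  26.9] F [ 1.2  0.8 -6.9] gap 19.5 q [ 0.64  0.45 -0.48  1.95  0.28  0.8  -1.1 ]
 shift m [ 0.108 -0.13  -0.001] turn -18.1 dist 169 rows 4
 shift m [ 0.351 -0.088 -0.   ] turn -40.0 dist 362 rows 7
```

step_arm(series=[0.015,-0.02,0,-3,0.035,-0.045,0,-6,0.058,-0.073,0,-10,0.082,-0.1,0,-14,0.108,-0.13,0,-18])

```text
time_s: 82.38
eef_pos: [419.3, 2.1, 239.7]
tool_rot: [3.139, -0.005, 0.788]
ft_force: [0.5, -0.7, -6.8]
finger_gap: 19.7
```

step_arm(series=[0.02,-0.005,0,-3,0.048,-0.012,0,-7,0.08,-0.02,0,-11,0.115,-0.029,0,-15,0.15,-0.037,0,-20])

```text
time_s: 83.0
eef_pos: [498.1, 136.9, 239.9]
tool_rot: [3.139, -0.003, 1.143]
ft_force: [0.5, -1.5, -6.6]
finger_gap: 19.3
```

```bash
python3 plan.py 606,310,240,85
```

```text
t 83.0 pos [498.1 136.9 239.9] rot [179.8  -0.2  65.5] F [ 0.5 -1.5 -6.6] gap 19.3 q [ 0.01  0.63 -0.63  1.63  0.42  1.02 -1.18]
 shift m [ 0.202  0.026 -0.   ] turn -19.5 dist 204 rows 4
```

step_arm(series=[0.03,0.004,0,-4,0.065,0.008,0,-8,0.1,0.013,0,-12,0.135,0.017,0,-16,0.16,0.021,0,-19])

```text
time_s: 83.62
eef_pos: [582.4, 276.8, 239.5]
tool_rot: [3.14, -0.002, 1.48]
ft_force: [-0.5, -0.1, -5.6]
finger_gap: 19.7
```

```bash
python3 plan.py 606,310,240,85
```

```text
t 83.62 pos [582.4 276.8 239.5] rot [ 1.799e+02 -1.000e-01  8.480e+01] F [-0.5 -0.1 -5.6] gap 19.7 q [-0.23  0.85 -0.68  1.12  0.51  1.32 -0.94]
 shift m [ 0.035  0.02  -0.001] turn -0.2 dist 41 rows 1
```

step_arm(series=[0.015,0.008,0,0,0.028,0.016,0,0,0.035,0.02,0.01,0,0.035,0.02,0.03,0,0.035,0.02,0.05,0])

```text
time_s: 84.25
eef_pos: [604.6, 310.4, 187.9]
tool_rot: [3.141, -0.001, 1.482]
ft_force: [0.9, 0.3, -6.9]
finger_gap: 19.6
```

step_arm(series=[0,0,0.02,0,0,0,0.038,0,0,0,0.05,0,0,0,0.056,0,0,0,0.058,0])

```text
time_s: 84.88
eef_pos: [604.6, 310.6, 129.8]
tool_rot: [3.141, -0.001, 1.482]
ft_force: [-0.8, 0.7, -6.8]
finger_gap: 19.6
```

```bash
python3 plan.py 606,310,127.5,85
```

```text
t 84.88 pos [604.6 310.6 129.8] rot [ 1.799e+02 -1.000e-01  8.490e+01] F [-0.8  0.7 -6.8] gap 19.6 q [-0.29  1.01 -0.63  1.12  0.58  1.17 -0.99]
 shift m [-0.     0.001  0.002] turn -0.1 dist 3 rows 1
```

step_arm(series=[0,0,0.0005,0,0,0,0.001,0,0,0,0.0015,0,0,0,0.002,0,0,0,0.002,0])

```text
time_s: 85.5
eef_pos: [604.6, 310.6, 128.2]
tool_rot: [3.141, -0.001, 1.482]
ft_force: [-2.2, -1.7, -0.9]
finger_gap: 19.6
```

Contact. I'll release, rise, and back off for a final check.

step_arm(series=[0,0,0.0005,0,0,0,0.0005,0,0,0,0.0005,0,0,0,0.0005,0,0,0,0.0005,0])

```text
time_s: 86.12
eef_pos: [604.6, 310.6, 128.1]
tool_rot: [3.14, -0.001, 1.482]
ft_force: [-3.1, -3.1, 4.6]
finger_gap: 19.4
```

step_arm(series=[0,0,0,0,0,0,0,0,0,0,0,0,0,0,0,0,0,0,0,0], claw=0.8)

```text
time_s: 86.75
eef_pos: [604.6, 310.6, 128.1]
tool_rot: [3.14, -0.001, 1.482]
ft_force: [0.3, 0.8, -0.5]
finger_gap: 68.2
```

step_arm(series=[0,0,-0.03,0,0,0,-0.07,0,0,0,-0.12,0,0,0,-0.17,0,0,0,-0.2,0])

```text
time_s: 87.38
eef_pos: [604.3, 310.6, 330.7]
tool_rot: [3.139, -0.003, 1.482]
ft_force: [0.5, 0.1, -0.7]
finger_gap: 68.1
```

```bash
python3 plan.py 400,-60,320,85
```

```text
t 87.38 pos [604.3 310.6 330.7] rot [179.8  -0.2  84.9] F [ 0.5  0.1 -0.7] gap 68.1 q [-0.35  0.87 -0.66  0.7   0.49  1.67 -0.84]
 shift m [-0.387 -0.17   0.011] turn -0.1 dist 423 rows 8
```

step_arm(series=[-0.05,-0.018,0,0,-0.1,-0.036,0,0,-0.155,-0.055,0,0,-0.21,-0.075,0,0,-0.265,-0.095,0,0])

```text
time_s: 88.0
eef_pos: [485.0, 53.4, 329.7]
tool_rot: [3.138, -0.002, 1.481]
ft_force: [1.9, 0.4, 0.3]
finger_gap: 68.6
```

step_arm(series=[-0.05,-0.018,0,0,-0.1,-0.036,0,0,-0.155,-0.055,0,0,-0.21,-0.075,0,0,-0.25,-0.09,0,0])

```text
time_s: 88.62
eef_pos: [371.8, -189.6, 329.0]
tool_rot: [3.138, -0.002, 1.48]
ft_force: [1.3, -0.6, 0.2]
finger_gap: 68.3
```

```bash
python3 -c "
from br import *
t=snap('top');s=snap('side');briq(t)
a=np.ascontiguousarray(t['frame'])[:,:,::-1];b=np.ascontiguousarray(s['frame'])[:,:,::-1]
cv2.imwrite('pics/fin.png',np.hstack([cv2.resize(a[130:330,150:530],None,fx=1.05,fy=1.05),cv2.resize(b[90:480,160:400],None,fx=1.5,fy=1.5)[:210*1] if 0 else cv2.resize(b[90:480,160:400],(240,210))]) if 0 else np.vstack([cv2.resize(a[140:330,150:530],(760,380)),np.hstack([cv2.resize(b[90:240,215:365],(220,220)),cv2.resize(b[320:480,190:350],(220,220)),np.zeros((220,320,3),np.uint8)])]))
th=np.linspace(0,2*np.pi,200)
def ext(c,r,z):
  p=proj(s,np.c_[c[0]+r*np.cos(th),c[1]+r*np.sin(th),0*th+z]);return p.min(0),p.max(0)
print(ext((608.6,-331),88,215),ext((604.6,310.6),94,94))
print('top proj',proj(t,[[608.6,-331,284],[604.6,310.6,121]]), 'side',proj(s,[[608.6,-331,280],[604.6,310.6,116]]))
for n,im,rois in(('t',t,((170,240,440,510),(170,240,180,250))),('s',s,((100,160,260,320),(340,400,220,280)))):
  f=hsv(im)
  for a,b,c,d in rois:
    m=np.zeros((480,640),bool);m[a:b,c:d]=f[a:b,c:d,2]<50
    print(n,[(x[0],x[1]) for x in blobs(im,m,8)])
"; python3 plan.py
```

```text
briq [318.2 278.7] 411 [461.    8.4  35. ]
(array([255.9, 132.5]), array([320.4, 172.5])) (array([211.5, 349.3]), array([300.3, 429.9]))
top proj [[473.  212.5]
 [206.1 209. ]] side [[287.  132.1]
 [254.8 382.9]]
t [(array([477.8, 206.8]), np.int32(296))]
t [(array([206.5, 210.7]), np.int32(27))]
s [(array([286. , 117.6]), np.int32(164)), (array([287.4, 133.5]), np.int32(43))]
s [(array([257. , 383.8]), np.int32(51))]
t 88.72 pos [ 371.1 -191.2  328.6] rot [ 1.799e+02 -1.000e-01  8.450e+01] F [0.5 0.4 0.7] gap 67.8 q [ 0.94  0.4  -0.83  1.75  0.32  1.13 -0.08]
```

View pics/fin.png

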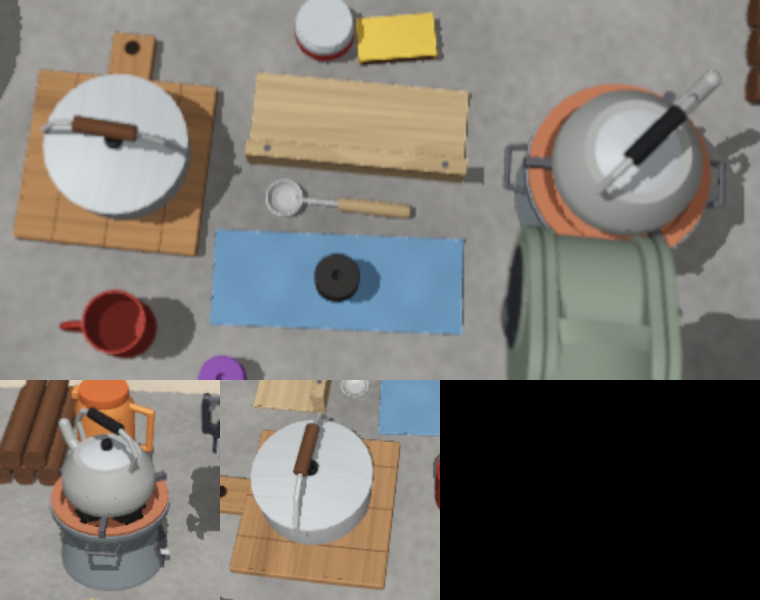

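The kettle stands level and centred on the rests: its knob is at side (287,133.5) against a predicted (287,132). The pan is on the board and the high briquette is on the sheet. Spoon, mug, tin and matchbox look unmoved. I'll hand it in.

```bash
python3 -c "
from plant import ctrl
print(ctrl.hand_in())"
```

```text
the job is handed in; nothing more can be done
None
```

The job is done and handed in at about 89 s of the 210 s allowed. The stove is refuelled, the kettle is on its pot rests, and the saucepan is on the chopping board.

- **Sorting:** I stood all three briquettes in a row on the gauge and touched each top. Two made contact at a reported tool height of about 24 mm and one at about 34 mm, so two are low and one is high. I did not touch the step itself for reference; the 10 mm difference settled it.
- **Placing:** The two low ones stand upright on the grate and the high one is back upright on the sheet. The saucepan waited on the clear floor to the robot's right during this.
- **Last checks:** The final pictures show the kettle level and centred to within about 2 px (roughly 5 mm), and the pan upright on the board. The mug, spoon, tin, matchbox and purple look-alike looked undisturbed. I did not check the orange look-alike in the last picture. The robot was touching nothing.

Three things did not go as expected:
- **Fingertip height:** The real fingertips sat roughly 27 to 31 mm higher than the reported tool position and `ctrl.tcp_to_tips` imply. My first grasp of the pan closed on air because of this; I corrected for it from the pictures and the contact heights.
- **Knocked briquette:** One low briquette was knocked about 54 mm along the gauge during the run. I found it again and placed it on the grate.
- **Pan set-down:** Setting the pan on the floor briefly pressed with about 28 N, below the limits.

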